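# Clear and load the scraper rest beside the microscope

## Robot

A 7-joint arm with a two-finger parallel gripper is mounted at the origin on the work surface. World frame = base frame: x ahead of the robot, y to its left, z up, the work surface at z = 0. Lengths are in m, angles in rad, forces in N, time in s.
With the tool pointing down it reaches from about 0.425 to 0.875 m from the base axis. Payload 4.7 kg.
Tool frame: the origin (TCP) lies between the finger pads; the fingertips stand 19 mm ahead of it and the grasp point (between the pads) is the TCP (ctrl.tip_extent is the distance from the TCP to the fingertips, in m); z points along the fingers, y is the line along which they close (so a half turn about z gives the same grasp; the last joint's range is limited). The gripper opens to 87 mm and grips with 3 to 60 N. Pads are 19 mm wide; open, the fingers measure 117 mm over their backs; the gripper's body (75 mm by 190 mm) begins 51 mm behind the grasp point.
Start: joints at [-1.333, 0.321, -0.07, 1.45, 0.023, 1.371, -0.057], TCP at [0.144, 0.634, 0.242] pointing down, gripper open.
Joint ranges: [-2.86, 2.86], [-0.3, 2.09], [-1.38, 1.24], [0.06, 2.45], [-1.56, 4.7], [0.09, 2.05], [-2.69, 2.69]. Speed limits (rad/s): [2.57, 2.57, 3.14, 3.14, 3.14, 3.14, 3.14].

## Interface

Orientations are given as a rotation vector (axis times angle).
In Python, from bench import ctrl gives the robot as it stands.
- The arm moves only by the shell command python3 -m crank 'ROWS' [OPENING] [FORCE]. ROWS is JSON, a list of rows, each an object of numbers: "tx", "ty", "tz": the shift along the tool's x, y, z in mm; "turn": the turn about the tool's z in units of 5 degrees (1.0 is 5 degrees). In form: [{"tx": .., "ty": .., "tz": .., "turn": ..}, ...]. A call has 1 to 5 rows; each row is the pose to reach, as a shift and turn from the pose commanded when the call began, along the tool's axes at that moment; what a row does not reach only later rows make up. A row lasts 1/8 s, in which the tool goes at most 62.5 mm and 10.7 degrees, less where a joint would pass 70% of its speed; a pose out of reach is approached as far as the arm can. A call with a gripper value outside its range is refused whole. OPENING is the finger opening in mm, from 0 to 87, set as the call begins (- or left out, the last holds). The fingers move at their own pace and stop on an object; FORCE is the grip in N (left out, the last holds). Time passes only in rows, so rows that repeat a pose let the fingers close. It gives the time, the measured TCP pose, the force, the opening and the grip force at its end, in the units of the state.
- ctrl.get_state(): the state, without advancing time (a new reading comes with each control period).
- ctrl.get_image(name): name is "scene" or "top"; returns (picture, depth): 400x640x3 uint8, red, green, blue; 400x640 float32, m along the optical axis (not along the pixel's ray), 0 where there is no reading.
- ctrl.camera_model(name): a dict with "intrinsics" (3x3 intrinsics, pixels), "origin" and "orientation" of the camera in the world. Camera axes: x right, y down, z forward; pixel columns grow to the right and rows downward; lengths in m; the calibration is good to about 2 mm. A picture is of the moment at which its call begins. camera_model takes no time and is no camera call.
- ctrl.close_job(): hands the job in; it is judged then, once.
Trained networks look in the newest picture that a camera, given by its name, has taken for a name from the list of things; names that differ only in an ending like _2 or _b are one class to them, and where a whole thing is asked for, a point or a joint stands for the part that bears it (a point fixed in the world has none). Each returns a list of dicts, best first, with "confidence" (0 to 1); they miss things now and then, are a little off and sometimes report something else, mostly with a low value. They report only what shows in the picture. A call takes as long as a camera call. They do not tell look-alikes from the thing itself.
- ctrl.recognise(camera, query): "xyz" ([x, y, z] in m, in world coordinates, good to about 4 mm: the middle of the surface that is visible of it).
- ctrl.mark_of(camera, query): "xyz" ([x, y, z] in m, in world coordinates, good to about 4 mm: a listed point, or the origin of a listed thing).
The state is a dict: "time": time; "joint_positions": joint angles; "qd": joint speeds; "joint_torque": joint torques, N m; "position": TCP position; "tool_rot": TCP orientation; "ft_force": force on the tool from outside, world axes, zero at the start; "torque": the same for the moment, N m; "grip_width": opening from 0.0 (shut) to 1.0 (fully open); "grip_force": force on a finger pad.
Only numpy, scipy, OpenCV 4.12 (cv2) and the standard library are available. Lean on these libraries where they do the work, as an engineer would, in place of code of your own. Each camera call takes 0.05 s, during which the arm holds its last target. There are 200 camera calls.

## Task

Get the sample bench ready for the next user: first clear every white resin offcut off the sloping rest into the steel waste tub. Then lay every scraper on the rest, each in its own space between the pins, straight up the slope with the handle on the lower rail and the blade on the upper rail, and leave the glassware and other things on the bench where they are.

Things in the scene. Friction and masses are not known exactly. Their poses are not given: they have to be found in the camera images.
- rest: scraper rest: fixed black deck, 160 mm up the slope x 284 mm across, sloping 10 degrees, its high edge nearer the robot. Origin: centre of the deck's upper face, 30 mm above the bench; x uphill, y across, z out of the face. Two aluminium rails (12 wide, 10 mm high) run along y at x = -50 mm (lower) and +50 mm (upper), with a trough between
- space1 (a point): middle of one of the four spaces on the rest, halfway between the rails at the level of their tops (10 mm above the deck), y = -99 mm on the rest. Spaces are parted by pins 8 mm thick, 14 mm high, on both rails at y = -132, -66, 0, 66, 132 mm
- space2 (a point): middle of one of the four spaces on the rest, halfway between the rails at the level of their tops (10 mm above the deck), y = -33 mm on the rest. Spaces are parted by pins 8 mm thick, 14 mm high, on both rails at y = -132, -66, 0, 66, 132 mm
- space3 (a point): middle of one of the four spaces on the rest, halfway between the rails at the level of their tops (10 mm above the deck), y = 33 mm on the rest. Spaces are parted by pins 8 mm thick, 14 mm high, on both rails at y = -132, -66, 0, 66, 132 mm
- space4 (a point): middle of one of the four spaces on the rest, halfway between the rails at the level of their tops (10 mm above the deck), y = 99 mm on the rest. Spaces are parted by pins 8 mm thick, 14 mm high, on both rails at y = -132, -66, 0, 66, 132 mm
- tub: the waste tub: a fixed open steel box 130 x 150 x 80 mm high (x, y, z), walls 4 mm, to the left or right of the rest. Origin at the centre of its underside on the bench, z up
- scraper1: flat scraper 180 mm long, 110 g, absent in some starts: black handle 90 long x 24 wide x 22 mm high, then flat steel blade 90 long x 36 wide x 5 mm thick, undersides level. Origin: on the underside where handle meets blade; x along the blade away from the handle (handle x = -90..0, blade 0..90 mm), z out of its upper face; balances near x = -20 mm
- scraper1_tip (a point): the tip of the blade of scraper1, 85 mm from its origin along its x
- scraper2: flat scraper 180 mm long, 110 g, absent in some starts: black handle 90 long x 24 wide x 22 mm high, then flat steel blade 90 long x 36 wide x 5 mm thick, undersides level. Origin: on the underside where handle meets blade; x along the blade away from the handle (handle x = -90..0, blade 0..90 mm), z out of its upper face; balances near x = -20 mm
- scraper2_tip (a point): the tip of the blade of scraper2, 85 mm from its origin along its x
- scraper3: flat scraper 180 mm long, 110 g, absent in some starts: black handle 90 long x 24 wide x 22 mm high, then flat steel blade 90 long x 36 wide x 5 mm thick, undersides level. Origin: on the underside where handle meets blade; x along the blade away from the handle (handle x = -90..0, blade 0..90 mm), z out of its upper face; balances near x = -20 mm
- scraper3_tip (a point): the tip of the blade of scraper3, 85 mm from its origin along its x
- scraper4: flat scraper 180 mm long, 110 g, absent in some starts: black handle 90 long x 24 wide x 22 mm high, then flat steel blade 90 long x 36 wide x 5 mm thick, undersides level. Origin: on the underside where handle meets blade; x along the blade away from the handle (handle x = -90..0, blade 0..90 mm), z out of its upper face; balances near x = -20 mm
- scraper4_tip (a point): the tip of the blade of scraper4, 85 mm from its origin along its x
- offcut1: an offcut of hard white resin, 44 x 28 x 26 mm (x, y, z), 40 g, absent in some starts; it starts in the trough between the rest's rails. Origin at the centre of its underside, x along its length
- offcut2: an offcut of hard white resin, 46 x 26 mm, 20 mm high with a step up to 31 mm over the 26 mm at its -x side (step centred at x = -10 mm) (x, y, z), 40 g, absent in some starts; it starts in the trough between the rest's rails. Origin at the centre of its underside, x along its length
- offcut3: an offcut of hard white resin, 40 x 28 x 32 mm (x, y, z), 40 g, absent in some starts; it starts in the trough between the rest's rails. Origin at the centre of its underside, x along its length
- offcut4: an offcut of hard white resin, 48 x 26 x 24 mm (x, y, z), 40 g, absent in some starts; it starts in the trough between the rest's rails. Origin at the centre of its underside, x along its length
- bottle: bystander, loose, to be left where it is: amber bottle, 56 mm thick, 75 mm high; origin at the centre of its underside
- dish: bystander, loose, to be left where it is: low glass dish, 80 mm across, 16 mm high; origin at the centre of its underside
- jar: bystander, loose, to be left where it is: glass jar, 64 mm thick, 60 mm high; origin at the centre of its underside
- beaker: bystander, loose, to be left where it is: glass beaker, 68 mm across, 85 mm high; origin at the centre of its underside
- puck: bystander, loose, to be left where it is: mounted black sample, a disc 40 mm across, 22 mm high; origin at the centre of its underside
- slidebox: bystander, fixed: wooden slide box 130 x 100 x 30 mm, across the rest from the tub; origin at the centre of its underside
Mind the look-alikes: they are no part of the job. What is shaped like the offcut4 but pink or yellow is not meant.

How it is judged:
By the outcome, as a careful person would: the job done as asked, in the order asked, and still so for the second after the job is handed in, with the robot touching nothing.
Of scraper1, scraper2, scraper3, scraper4 only 3 to 4 are there at a start; the rules pass over those that are not, and their reading is None.
Of offcut1, offcut2, offcut3, offcut4 only 3 to 4 are there at a start; the rules pass over those that are not, and their reading is None.
At some moment in a run one of scraper1, scraper2, scraper3, scraper4, offcut1, offcut2, offcut3, offcut4 may be knocked a few centimetres aside while the robot is not near it.
Once in a run the grip may slacken for a moment while it holds something.
It also fails if it takes over 210 s, if anything falls off the work surface, if the arm or the gripper's body presses on something with over 40 N, if the wrist force passes 120 N, or if a joint passes its speed limit or range.

## Working session

There is one attempt and no reset: what is moved stays moved. The work goes in short steps, Python scripts to look and compute and a shell command to move; the robot and the scene stay as the last step left them, time stands still between calls to the robot, and variables do not carry over. Pictures are saved under pics/ and viewed, at most 14 in all, crops included, and the job is handed in when it is done.

```bash
ls; mkdir -p pics
cat > h.py <<'E'
import numpy as np, cv2
from scipy.spatial.transform import Rotation as R
from bench import ctrl
def cam(n):
    m=ctrl.camera_model(n);K=np.array(m["intrinsics"]);o=np.array(m["origin"]);q=np.array(m["orientation"],float)
    Rm=q if q.shape==(3,3) else (R.from_rotvec(q).as_matrix() if q.size==3 else R.from_quat(q).as_matrix())
    return K,o,Rm
def cloud(n):
    im,d=ctrl.get_image(n);K,o,Rm=cam(n)
    v,u=np.mgrid[:d.shape[0],:d.shape[1]]
    P=np.stack([(u-K[0,2])/K[0,0]*d,(v-K[1,2])/K[1,1]*d,d],-1)@Rm.T+o
    P[d==0]=np.nan
    return im,d,P
def save(im,name): cv2.imwrite(name,cv2.cvtColor(im,cv2.COLOR_RGB2BGR))
E
python3 - <<'E'
from h import *
for n in("scene","top"):
    im,d,P=cloud(n);save(im,f"pics/{n}0.png");np.savez(f"{n}0.npz",im=im,P=P);print(n,ctrl.camera_model(n))
s=ctrl.get_state();print(s)
for q in["rest","tub","space1","space4","scraper1","scraper1_tip","offcut1","offcut2","offcut3","offcut4","bottle","dish","jar","beaker","puck","slidebox"]:
    print(q,[(np.round(r["xyz"],3).tolist(),round(r["confidence"],2)) for r in ctrl.mark_of("top",q)])
E
```

```text
pics
scene {'intrinsics': array([[361.07075934,   0.        , 322.14858998],
       [  0.        , 361.07075934, 200.39130289],
       [  0.        ,   0.        ,   1.        ]]), 'origin': array([ 0.89985116, -0.5203177 ,  0.86434002]), 'orientation': array([-2.40466563, -0.69007912,  0.25763269])}
top {'intrinsics': array([[399.60944246,   0.        , 318.91689411],
       [  0.        , 399.60944246, 198.56378154],
       [  0.        ,   0.        ,   1.        ]]), 'origin': array([0.45100304, 0.00305601, 1.09543351]), 'orientation': array([-2.13490078,  2.16811704, -0.10900881])}
{'time': 0.1, 'joint_positions': array([-1.33288115,  0.32174682, -0.07006921,  1.45159071,  0.02260025,
        1.37078784, -0.05691046]), 'qd': array([-2.61186086e-05, -1.43613966e-03,  4.38692198e-04, -3.05578482e-03,
        4.90714100e-04, -6.44676496e-04,  6.36915401e-04]), 'joint_torque': array([ 6.99880525e-05, -4.92564654e+01, -4.05493928e-01, -3.13403320e+01,
       -6.41384278e-02,  3.93498782e-02,  7.66445578e-05]), 'position': array([0.14421792, 0.63331056, 0.24055313]), 'tool_rot': array
[... 1315 characters left out ...]
, -0.051, 0.03], 0.67), ([0.438, -0.249, 0.001], 0.58), ([0.336, -0.103, 0.002], 0.58), ([0.502, 0.075, 0.031], 0.55)]
offcut4 [([0.54, -0.239, 0.001], 0.74), ([0.504, 0.008, 0.029], 0.7), ([0.343, -0.251, -0.003], 0.68), ([0.519, -0.051, 0.03], 0.67), ([0.438, -0.249, 0.001], 0.58), ([0.336, -0.103, 0.002], 0.58), ([0.502, 0.075, 0.031], 0.55)]
bottle [([0.754, -0.008, 0.0], 0.93)]
dish [([0.768, 0.096, 0.001], 0.95)]
jar [([0.766, -0.103, 0.001], 0.91)]
beaker [([0.587, 0.473, 0.0], 0.95), ([0.649, 0.325, -0.002], 0.72), ([0.507, 0.076, 0.034], 0.5)]
puck [([0.587, -0.448, -0.001], 0.72), ([0.755, -0.01, -0.0], 0.51)]
slidebox [([0.438, -0.362, 0.002], 0.9), ([0.648, -0.314, 0.002], 0.18)]
```

View pics/top0.png

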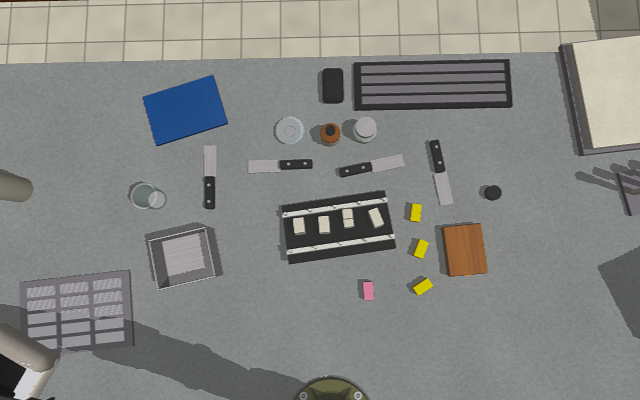

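View pics/scene0.png

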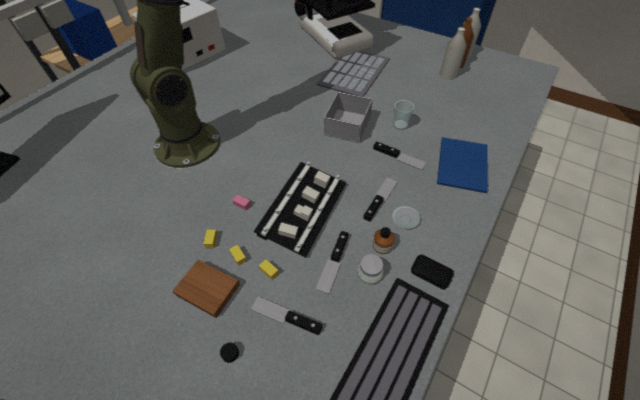

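The top view shows four white offcuts in the trough at about (299,225), (324,224), (348,217) and (376,217). There are four scrapers, with handles at about (209,192), (296,164), (355,170) and (437,155). The tub is at (183,258). The yellow and pink blocks are decoys. The scene view agrees.

```bash
cat >> h.py <<'E'
def rect(pts):  # x,y metres -> centre,long-axis yaw deg,long,short
    (c,s,a)=cv2.minAreaRect((pts*1000).astype(np.float32))
    b=cv2.boxPoints((c,s,a));e=[b[1]-b[0],b[2]-b[1]];l=[np.hypot(*x) for x in e];i=int(l[1]>l[0])
    return np.round(np.array(c)/1000,4),round(float(np.degrees(np.arctan2(e[i][1],e[i][0]))%180),1),round(max(l)),round(min(l))
def blobs(mask,P,minpx=25):
    n,L=cv2.connectedComponents(mask.astype(np.uint8),connectivity=4);out=[]
    for k in range(1,n):
        q=P[(L==k)&np.isfinite(P[...,2])]
        if len(q)>=minpx: out.append((rect(q[:,:2]),np.round(np.percentile(q[:,2],[5,50,95]),4),len(q)))
    return out
E
python3 - <<'E'
from h import *
for n in("top","scene"):
    Z=np.load(n+"0.npz");im,P=Z["im"].astype(int),Z["P"]
    x,y,z=P[...,0],P[...,1],P[...,2]
    print(n,"bench z",np.nanmedian(z[(x>.55)&(x<.62)&(y>-.1)&(y<.1)]))
    mn=im.min(-1);mx=im.max(-1)
    roi=(x>.35)&(x<.72)&(y>-.4)&(y<.42)
    print("white");[print(b) for b in blobs(roi&(mn>130)&(mx-mn<45)&(z>.045)&(x>.44)&(x<.56)&(abs(y)<.2),P)]
    print("dark");[print(b) for b in blobs(roi&(mx<75)&(z>.012),P)]
    print("blades");[print(b) for b in blobs((x>.5)&(x<.74)&(y>-.4)&(y<.42)&(mn>120)&(z<.015)&(z>0.001),P,60)]
    if n=="top":
        r=roi&(x>.4)&(x<.58)&(y>-.19)&(y<.13)&(z>.015);print("rest",rect(P[r][:,:2]))
        t=(y>.25)&(y<.47)&(x>.3)&(x<.54)&(z>.07);print("tub rim",rect(P[t][:,:2]),np.nanmax(z[t]))
E
```

```text
top bench z 0.003248472616144804
white
((array([ 0.5256, -0.1259]), 19.8, 47, 24), array([0.0487, 0.0536, 0.0583]), 167)
((array([ 0.525 , -0.0527]), 6.0, 46, 25), array([0.0475, 0.0547, 0.0603]), 163)
((array([0.5094, 0.0101]), 4.1, 42, 27), array([0.0513, 0.0554, 0.0595]), 166)
((array([0.5078, 0.0755]), 7.3, 38, 27), array([0.0561, 0.0599, 0.064 ]), 155)
((array([ 0.4571, -0.0319]), 97.6, 283, 12), array([0.046 , 0.0491, 0.0617]), 446)
dark
((array([ 0.6847, -0.3039]), 9.2, 72, 24), array([0.0159, 0.0219, 0.0257]), 229)
((array([0.6778, 0.0842]), 92.7, 86, 25), array([0.0169, 0.0218, 0.0253]), 260)
((array([ 0.66 , -0.078]), 101.1, 89, 25), array([0.0173, 0.022 , 0.0252]), 270)
((array([0.6032, 0.3228]), 1.2, 89, 24), array([0.0161, 0.022 , 0.025 ]), 268)
((array([ 0.573, -0.017]), 97.5, 282, 21), array([0.0152, 0.0188, 0.0223]), 734)
((array([ 0.506 , -0.0255]), 97.4, 283, 85), array([0.0228, 0.0316, 0.0383]), 2508)
((array([ 0.4335, -0.3102]), 4.6, 124, 3), array([0.0135, 0.0231, 0.0284]), 85)
((array([ 0.4378, -0.0353]), 97.6, 281, 25), array([0.038 , 0.0418, 0.0454]), 1007)
bl
[... 1413 characters left out ...]
, 159), array([0.0158, 0.0297, 0.0424]), 2899)
((array([0.6775, 0.0845]), 90.9, 89, 24), array([0.0147, 0.0205, 0.0234]), 207)
((array([ 0.6598, -0.0781]), 101.8, 90, 24), array([0.0154, 0.0205, 0.023 ]), 258)
((array([ 0.502, -0.352]), 94.1, 95, 5), array([0.0127, 0.0223, 0.0287]), 121)
((array([ 0.6854, -0.3039]), 10.1, 73, 25), array([0.0165, 0.0207, 0.0237]), 302)
blades
((array([0.6914, 0.3269]), 1.3, 85, 36), array([0.002 , 0.0043, 0.0069]), 192)
((array([0.6729, 0.1788]), 92.2, 85, 34), array([0.0017, 0.0043, 0.0066]), 203)
((array([ 0.6759, -0.1658]), 101.9, 90, 35), array([0.0019, 0.0042, 0.0067]), 399)
((array([ 0.6013, -0.3177]), 8.9, 89, 35), array([0.0016, 0.004 , 0.0063]), 474)
```

```bash
cat > go.py <<'E'
# waypoints "x,y,z,yaw(tool y, deg, mod 360)" -> rounded shifts for each, one call each
import sys
from h import *
s=ctrl.get_state();p=np.array(s["position"]);Rm=R.from_rotvec(s["tool_rot"])
def yw(r): v=r.apply([0,1,0]);return np.degrees(np.arctan2(v[1],v[0]))
print("t",round(s["time"],2),"p",np.round(p,4),"yaw",round(yw(Rm),1),"j",np.round(s["joint_positions"],2),"tilt",np.round(Rm.apply([0,0,1]),3)[:2],"F",np.round(s["ft_force"],1),"grip",round(87*s["grip_width"],1),round(float(s["grip_force"]),1))
for a in sys.argv[1:]:
    w=[float(c) for c in a.split(",")];d=Rm.inv().apply(np.array(w[:3])-p)*1000
    d=np.round(d);t=round(((yw(Rm)-w[3]+180)%360-180)/5,1)
    print(a,"-> tx %d ty %d tz %d turn %.1f | len %.0f rows %.1f turnrows %.1f"%(*d,t,np.linalg.norm(d),np.linalg.norm(d)/62.5,abs(t)*5/10.7))
    p=p+Rm.apply(d/1000);Rm=Rm*R.from_euler("z",5*t,degrees=True)
E
python3 go.py .34,.42,.22,77 .507,.20,.18,97 .507,.076,.13,97 .507,.076,.053,97
```

```text
t 0.9 p [0.1443 0.6338 0.2416] yaw 77.2 j [-1.33  0.32 -0.07  1.45  0.02  1.37 -0.06] tilt [0. 0.] F [-0.4 -0.4 -0.6] grip 87.0 0.0
.34,.42,.22,77 -> tx -238 ty -165 tz 22 turn 0.0 | len 290 rows 4.6 turnrows 0.0
.507,.20,.18,97 -> tx -212 ty -178 tz 40 turn -4.0 | len 280 rows 4.5 turnrows 1.9
.507,.076,.13,97 -> tx 15 ty -123 tz 50 turn 0.0 | len 134 rows 2.1 turnrows 0.0
.507,.076,.053,97 -> tx 0 ty 0 tz 77 turn 0.0 | len 77 rows 1.2 turnrows 0.0
```

```bash
python3 -m crank '[{"tx":-55,"ty":-38,"tz":5,"turn":0},{"tx":-110,"ty":-76,"tz":10,"turn":0},{"tx":-165,"ty":-114,"tz":15,"turn":0},{"tx":-215,"ty":-150,"tz":20,"turn":0},{"tx":-238,"ty":-165,"tz":22,"turn":0}]' 50 25
python3 -m crank '[{"tx":-47,"ty":-40,"tz":10,"turn":-1},{"tx":-94,"ty":-80,"tz":20,"turn":-2},{"tx":-141,"ty":-118,"tz":30,"turn":-3},{"tx":-188,"ty":-156,"tz":38,"turn":-4},{"tx":-212,"ty":-178,"tz":40,"turn":-4}]'
python3 go.py .507,.076,.13,97 .507,.076,.053,97
```

```text
time: 1.52
position: [0.3421, 0.4172, 0.2197]
tool_rot: [0.356, 3.12, -0.0]
ft_force: [-0.7, -0.1, 0.5]
grip_width: 0.593
grip_force: 0.0
time: 2.15
position: [0.5087, 0.1957, 0.1793]
tool_rot: [-0.191, 3.135, -0.002]
ft_force: [0.0, 0.8, 0.2]
grip_width: 0.576
grip_force: 0.0
t 2.15 p [0.5087 0.1957 0.1793] yaw 97.0 j [-0.7   0.14  0.31  1.81 -0.04  1.2   1.31] tilt [ 0.001 -0.001] F [0.  0.8 0.2] grip 50.2 0.0
.507,.076,.13,97 -> tx 16 ty -119 tz 49 turn -0.0 | len 130 rows 2.1 turnrows 0.0
.507,.076,.053,97 -> tx 0 ty 0 tz 77 turn -0.0 | len 77 rows 1.2 turnrows 0.0
```

```bash
python3 -m crank '[{"tx":8,"ty":-60,"tz":25},{"tx":16,"ty":-119,"tz":49},{"tx":16,"ty":-119,"tz":49},{"tx":16,"ty":-119,"tz":49}]'
python3 -m crank '[{"tz":40},{"tz":77},{"tz":77}]'
python3 -m crank '[{"tz":0},{"tz":0},{"tz":0},{"tz":0}]' 10 25
python3 go.py .507,.076,.14,97 .46,.25,.16,97 .427,.372,.13,102 .427,.372,.075,102
```

```text
t 2.15 p [0.5087 0.1957 0.1793] yaw 97.0 j [-0.7   0.14  0.31  1.81 -0.04  1.2   1.31] tilt [ 0.001 -0.001] F [0.  0.8 0.2] grip 50.2 0.0
.507,.076,.14,97 -> tx 16 ty -119 tz 39 turn -0.0 | len 126 rows 2.0 turnrows 0.0
.46,.25,.16,97 -> tx 26 ty 179 tz -20 turn -0.0 | len 182 rows 2.9 turnrows 0.0
.427,.372,.13,102 -> tx 18 ty 125 tz 30 turn -1.0 | len 130 rows 2.1 turnrows 0.5
.427,.372,.075,102 -> tx 0 ty 0 tz 55 turn -0.0 | len 55 rows 0.9 turnrows 0.0$[0]: bad value
$[0]: bad value
$[0]: bad value
```

```bash
python3 -m crank '[{"tx":8,"ty":-60,"tz":25,"turn":0},{"tx":16,"ty":-119,"tz":49,"turn":0},{"tx":16,"ty":-119,"tz":49,"turn":0},{"tx":16,"ty":-119,"tz":49,"turn":0}]' >/dev/null
python3 -m crank '[{"tx":0,"ty":0,"tz":40,"turn":0},{"tx":0,"ty":0,"tz":77,"turn":0},{"tx":0,"ty":0,"tz":77,"turn":0}]'
python3 -m crank '[{"tx":0,"ty":0,"tz":0,"turn":0},{"tx":0,"ty":0,"tz":0,"turn":0},{"tx":0,"ty":0,"tz":0,"turn":0},{"tx":0,"ty":0,"tz":0,"turn":0}]' 10 25
python3 go.py .507,.076,.14,97 .46,.25,.16,97 .427,.372,.13,102 .427,.372,.075,102
```

```text
time: 3.02
position: [0.504, 0.081, 0.0518]
tool_rot: [0.201, -3.13, 0.001]
ft_force: [0.7, -0.4, 0.5]
grip_width: 0.574
grip_force: 0.0
time: 3.52
position: [0.507, 0.0797, 0.0549]
tool_rot: [-0.196, 3.133, 0.001]
ft_force: [-1.5, -0.0, 5.7]
grip_width: 0.323
grip_force: 25.0
t 3.52 p [0.507  0.0797 0.0549] yaw 97.2 j [-0.56  0.22  0.39  2.   -0.1   0.94  1.58] tilt [0.002 0.001] F [-1.5 -0.   5.7] grip 28.1 25.0
.507,.076,.14,97 -> tx 0 ty -4 tz -85 turn 0.0 | len 85 rows 1.4 turnrows 0.0
.46,.25,.16,97 -> tx 25 ty 179 tz -20 turn 0.0 | len 182 rows 2.9 turnrows 0.0
.427,.372,.13,102 -> tx 18 ty 125 tz 30 turn -1.0 | len 130 rows 2.1 turnrows 0.5
.427,.372,.075,102 -> tx 0 ty 0 tz 55 turn 0.0 | len 55 rows 0.9 turnrows 0.0
```

```bash
Z='"turn":0'; python3 -m crank '[{"tx":0,"ty":-2,"tz":-45,"turn":0},{"tx":0,"ty":-4,"tz":-85,"turn":0}]' >/dev/null
python3 -m crank '[{"tx":10,"ty":60,"tz":-10,"turn":0},{"tx":18,"ty":120,"tz":-20,"turn":0},{"tx":25,"ty":179,"tz":-20,"turn":0}]'
python3 -m crank '[{"tx":9,"ty":60,"tz":15,"turn":0},{"tx":18,"ty":120,"tz":30,"turn":-1},{"tx":18,"ty":125,"tz":30,"turn":-1},{"tx":18,"ty":125,"tz":83,"turn":-1},{"tx":18,"ty":125,"tz":85,"turn":-1}]'
python3 go.py .427,.372,.075,102
```

```text
time: 4.15
position: [0.4591, 0.2519, 0.1599]
tool_rot: [-0.196, 3.133, 0.003]
ft_force: [0.9, -0.3, -0.6]
grip_width: 0.323
grip_force: 25.0
time: 4.78
position: [0.4237, 0.3684, 0.0701]
tool_rot: [0.331, -3.118, 0.009]
ft_force: [0.2, 0.1, -0.2]
grip_width: 0.318
grip_force: 25.0
t 4.78 p [0.4237 0.3684 0.0701] yaw 102.1 j [-0.9   0.29  0.15  1.86 -0.05  1.01  1.06] tilt [-0.006 -0.007] F [ 0.2  0.1 -0.2] grip 27.6 25.0
.427,.372,.075,102 -> tx -4 ty 3 tz -5 turn 0.0 | len 7 rows 0.1 turnrows 0.0
```

```bash
python3 -m crank '[{"tx":0,"ty":0,"tz":0,"turn":0},{"tx":0,"ty":0,"tz":0,"turn":0},{"tx":0,"ty":0,"tz":-40,"turn":0},{"tx":0,"ty":0,"tz":-90,"turn":0},{"tx":0,"ty":0,"tz":-100,"turn":0}]' 50
cat > look.py <<'E'
import sys
from h import *
n=sys.argv[1] if len(sys.argv)>1 else "top"
im,d,P=cloud(n)
x,y,z=P[...,0],P[...,1],P[...,2];im=im.astype(int);mn=im.min(-1);mx=im.max(-1)
wh=(mn>130)&(mx-mn<45)
print("offcuts rest");[print(b) for b in blobs(wh&(z>.042)&(x>.475)&(x<.54)&(y>-.2)&(y<.15),P)]
print("tub");[print(b) for b in blobs(wh&(z>.012)&(z<.065)&(x>.36)&(x<.49)&(y>.3)&(y<.44),P)]
print("dark");[print(b) for b in blobs((x>.42)&(x<.75)&(y>-.42)&(y<.42)&(mx<75)&(z>.012),P,60)]
save(im.astype(np.uint8),"pics/last.png")
E
python3 look.py; python3 go.py .44,.28,.17,94 .509,.10,.15,94 .509,.0105,.12,94 .509,.0105,.0525,94
```

```text
time: 5.4
position: [0.4283, 0.3735, 0.1796]
tool_rot: [-0.331, 3.116, 0.01]
ft_force: [-0.2, -0.1, -0.5]
grip_width: 0.571
grip_force: 0.0
offcuts rest
((array([ 0.5215, -0.0534]), 6.9, 39, 25), array([0.0473, 0.0529, 0.06  ]), 135)
((array([ 0.5229, -0.1268]), 18.6, 41, 25), array([0.0499, 0.0544, 0.0579]), 139)
((array([0.5094, 0.0102]), 4.1, 42, 27), array([0.0507, 0.0552, 0.0592]), 168)
((array([ 0.4781, -0.1484]), 89.3, 44, 5), array([0.0473, 0.0488, 0.0618]), 30)
tub
dark
((array([ 0.6928, -0.3025]), 9.3, 89, 24), array([0.0154, 0.022 , 0.0255]), 278)
((array([0.6779, 0.0844]), 91.5, 86, 25), array([0.0163, 0.0222, 0.0253]), 261)
((array([ 0.66 , -0.078]), 101.1, 88, 24), array([0.0171, 0.0217, 0.0249]), 266)
((array([0.6031, 0.3216]), 0.3, 89, 23), array([0.0159, 0.0218, 0.0258]), 269)
((array([ 0.5728, -0.0169]), 97.6, 282, 20), array([0.015 , 0.0187, 0.0226]), 730)
((array([ 0.5061, -0.0258]), 97.7, 282, 84), array([0.0233, 0.0312, 0.038 ]), 2659)
((array([0.456 , 0.3427]), 81.5, 146, 69), array([0.271 , 0.4233, 0.5675]), 3745)
((array([ 0.4377, -0.0355]), 97.6, 281, 24), array([0.038 , 0.0418, 0.0453]), 900)
((array([0.4468, 0.3963]), 147.1, 61, 28), array([0.5483, 0.5582, 0.5662]), 147)
t 5.45 p [0.4278 0.3732 0.1788] yaw 102.2 j [-0.91  0.18  0.16  1.76 -0.03  1.2   1.04] tilt [0.006 0.006] F [ 0.9 -0.3  0.8] grip 49.7 0.0
.44,.28,.17,94 -> tx 8 ty -94 tz 8 turn 1.6 | len 95 rows 1.5 turnrows 0.7
.509,.10,.15,94 -> tx -56 ty -184 tz 20 turn 0.0 | len 193 rows 3.1 turnrows 0.0
.509,.0105,.12,94 -> tx 7 ty -90 tz 29 turn 0.0 | len 95 rows 1.5 turnrows 0.0
.509,.0105,.0525,94 -> tx 0 ty 0 tz 68 turn 0.0 | len 68 rows 1.1 turnrows 0.0
```

```bash
python3 -m crank '[{"tx":4,"ty":-50,"tz":4,"turn":0.8},{"tx":8,"ty":-94,"tz":8,"turn":1.6}]' >/dev/null
python3 -m crank '[{"tx":-18,"ty":-58,"tz":6,"turn":0},{"tx":-36,"ty":-116,"tz":12,"turn":0},{"tx":-54,"ty":-174,"tz":18,"turn":0},{"tx":-52,"ty":-220,"tz":30,"turn":0},{"tx":-49,"ty":-274,"tz":49,"turn":0}]'
python3 -m crank '[{"tx":0,"ty":0,"tz":0,"turn":0}]' >/dev/null
python3 go.py .509,.0105,.0525,94
```

```text
time: 6.32
position: [0.5068, 0.0071, 0.1163]
tool_rot: [-0.115, 3.138, 0.001]
ft_force: [0.9, -1.1, -0.1]
grip_width: 0.572
grip_force: 0.0
t 6.45 p [0.5048 0.0029 0.1148] yaw 93.7 j [-0.5   0.12  0.47  1.97 -0.06  1.07  1.63] tilt [-0.003 -0.002] F [-0.6  0.3  0.7] grip 49.8 0.0
.509,.0105,.0525,94 -> tx -5 ty 7 tz 62 turn -0.1 | len 63 rows 1.0 turnrows 0.0
```

```bash
for i in 1 2 3; do python3 -m crank '[{"tx":0,"ty":0,"tz":0,"turn":0}]' | sed -n 2p; done; python3 go.py .509,.0105,.0525,94
```

```text
position: [0.5063, 0.0087, 0.1163]
position: [0.5068, 0.01, 0.1168]
position: [0.5069, 0.0097, 0.1168]
t 6.83 p [0.5069 0.0097 0.1168] yaw 94.3 j [-0.51  0.12  0.47  1.97 -0.06  1.07  1.63] tilt [0.001 0.   ] F [-0.1 -0.6  0.1] grip 49.9 0.0
.509,.0105,.0525,94 -> tx -2 ty 1 tz 64 turn 0.1 | len 64 rows 1.0 turnrows 0.0
```

```bash
python3 -m crank '[{"tx":-2,"ty":1,"tz":35,"turn":0},{"tx":-2,"ty":1,"tz":64,"turn":0},{"tx":-2,"ty":1,"tz":64,"turn":0}]' >/dev/null
python3 -m crank '[{"tx":0,"ty":0,"tz":0,"turn":0},{"tx":0,"ty":0,"tz":0,"turn":0},{"tx":0,"ty":0,"tz":0,"turn":0},{"tx":0,"ty":0,"tz":-45,"turn":0},{"tx":0,"ty":0,"tz":-95,"turn":0}]' 10 25
python3 -m crank '[{"tx":0,"ty":0,"tz":0,"turn":0}]' >/dev/null
python3 go.py .46,.25,.16,94 .427,.372,.13,102 .427,.372,.075,102
```

```text
time: 7.82
position: [0.5077, 0.0094, 0.1483]
tool_rot: [0.114, -3.138, 0.001]
ft_force: [0.4, -0.0, -0.3]
grip_width: 0.316
grip_force: 25.0
t 7.95 p [0.5115 0.0097 0.1519] yaw 94.2 j [-0.52  0.08  0.48  1.93 -0.04  1.13  1.62] tilt [0.008 0.002] F [ 0.1 -0.6 -1.1] grip 27.7 25.0
.46,.25,.16,94 -> tx 34 ty 243 tz -8 turn 0.0 | len 245 rows 3.9 turnrows 0.0
.427,.372,.13,102 -> tx 24 ty 124 tz 30 turn -1.6 | len 130 rows 2.1 turnrows 0.7
.427,.372,.075,102 -> tx 1 ty 0 tz 55 turn 0.0 | len 55 rows 0.9 turnrows 0.0
```

```bash
python3 -m crank '[{"tx":9,"ty":60,"tz":-8,"turn":0},{"tx":18,"ty":122,"tz":-8,"turn":0},{"tx":26,"ty":183,"tz":-8,"turn":0},{"tx":34,"ty":243,"tz":-8,"turn":0}]' >/dev/null
python3 -m crank '[{"tx":12,"ty":60,"tz":10,"turn":-0.8},{"tx":24,"ty":120,"tz":20,"turn":-1.6},{"tx":24,"ty":124,"tz":30,"turn":-1.6},{"tx":24,"ty":124,"tz":85,"turn":-1.6},{"tx":24,"ty":124,"tz":85,"turn":-1.6}]'
python3 -m crank '[{"tx":0,"ty":0,"tz":0,"turn":0},{"tx":0,"ty":0,"tz":0,"turn":0},{"tx":0,"ty":0,"tz":-40,"turn":0},{"tx":0,"ty":0,"tz":-90,"turn":0},{"tx":0,"ty":0,"tz":-100,"turn":0}]' 50
python3 go.py .44,.28,.17,96 .523,.03,.15,96 .523,-.053,.11,96 .523,-.053,.052,96
```

```text
time: 9.07
position: [0.4218, 0.3681, 0.0666]
tool_rot: [0.331, -3.118, 0.009]
ft_force: [0.1, -0.6, -0.7]
grip_width: 0.32
grip_force: 25.0
time: 9.7
position: [0.4263, 0.373, 0.1763]
tool_rot: [-0.332, 3.117, 0.01]
ft_force: [0.3, 0.3, -0.9]
grip_width: 0.572
grip_force: 0.0
t 9.7 p [0.4263 0.373  0.1763] yaw 102.1 j [-0.91  0.18  0.16  1.76 -0.03  1.19  1.04] tilt [0.007 0.007] F [ 0.3  0.3 -0.9] grip 49.8 0.0
.44,.28,.17,96 -> tx 6 ty -94 tz 6 turn 1.2 | len 94 rows 1.5 turnrows 0.6
.523,.03,.15,96 -> tx -55 ty -257 tz 19 turn 0.0 | len 264 rows 4.2 turnrows 0.0
.523,-.053,.11,96 -> tx 9 ty -83 tz 39 turn 0.0 | len 92 rows 1.5 turnrows 0.0
.523,-.053,.052,96 -> tx 0 ty -1 tz 58 turn 0.0 | len 58 rows 0.9 turnrows 0.0
```

```bash
python3 -m crank '[{"tx":3,"ty":-50,"tz":3,"turn":0.6},{"tx":6,"ty":-94,"tz":6,"turn":1.2}]' >/dev/null
python3 -m crank '[{"tx":-12,"ty":-58,"tz":4,"turn":0},{"tx":-24,"ty":-116,"tz":8,"turn":0},{"tx":-36,"ty":-174,"tz":12,"turn":0},{"tx":-48,"ty":-232,"tz":16,"turn":0},{"tx":-55,"ty":-257,"tz":19,"turn":0}]' >/dev/null
python3 -m crank '[{"tx":5,"ty":-45,"tz":20,"turn":0},{"tx":9,"ty":-83,"tz":39,"turn":0},{"tx":9,"ty":-83,"tz":39,"turn":0},{"tx":9,"ty":-83,"tz":39,"turn":0},{"tx":9,"ty":-83,"tz":39,"turn":0}]'
python3 go.py .523,-.053,.049,96
```

```text
time: 11.2
position: [0.5208, -0.0534, 0.1072]
tool_rot: [-0.173, 3.136, 0.001]
ft_force: [0.3, 0.2, 0.6]
grip_width: 0.575
grip_force: 0.0
t 11.2 p [ 0.5208 -0.0534  0.1072] yaw 96.3 j [-0.43  0.17  0.52  1.94 -0.1   1.05  1.82] tilt [0.001 0.001] F [0.3 0.2 0.6] grip 50.0 0.0
.523,-.053,.049,96 -> tx -2 ty 0 tz 58 turn 0.1 | len 58 rows 0.9 turnrows 0.0
```

```bash
python3 -m crank '[{"tx":-2,"ty":0,"tz":35,"turn":0},{"tx":-2,"ty":0,"tz":58,"turn":0},{"tx":-2,"ty":0,"tz":58,"turn":0}]' >/dev/null
python3 -m crank '[{"tx":0,"ty":0,"tz":0,"turn":0},{"tx":0,"ty":0,"tz":0,"turn":0},{"tx":0,"ty":0,"tz":0,"turn":0},{"tx":0,"ty":0,"tz":-45,"turn":0},{"tx":0,"ty":0,"tz":-100,"turn":0}]' 10 25
python3 -m crank '[{"tx":0,"ty":0,"tz":0,"turn":0},{"tx":0,"ty":0,"tz":0,"turn":0}]' >/dev/null
python3 go.py .46,.22,.16,96 .427,.372,.13,102 .427,.372,.075,102
```

```text
time: 12.2
position: [0.5211, -0.0545, 0.1486]
tool_rot: [0.169, -3.134, 0.0]
ft_force: [1.1, 0.6, -0.5]
grip_width: 0.297
grip_force: 25.0
t 12.45 p [ 0.5219 -0.0545  0.1482] yaw 96.2 j [-0.44  0.13  0.54  1.9  -0.07  1.14  1.8 ] tilt [-0.     0.001] F [-0.3 -0.4  0.3] grip 25.9 25.0
.46,.22,.16,96 -> tx 32 ty 280 tz -12 turn 0.0 | len 282 rows 4.5 turnrows 0.0
.427,.372,.13,102 -> tx 16 ty 154 tz 30 turn -1.2 | len 158 rows 2.5 turnrows 0.6
.427,.372,.075,102 -> tx 0 ty 0 tz 55 turn 0.0 | len 55 rows 0.9 turnrows 0.0
```

```bash
python3 -m crank '[{"tx":7,"ty":60,"tz":-12,"turn":0},{"tx":14,"ty":120,"tz":-12,"turn":0},{"tx":20,"ty":180,"tz":-12,"turn":0},{"tx":27,"ty":238,"tz":-12,"turn":0},{"tx":32,"ty":280,"tz":-12,"turn":0}]' >/dev/null
python3 -m crank '[{"tx":6,"ty":58,"tz":10,"turn":-0.6},{"tx":12,"ty":116,"tz":20,"turn":-1.2},{"tx":16,"ty":154,"tz":30,"turn":-1.2},{"tx":16,"ty":154,"tz":80,"turn":-1.2},{"tx":16,"ty":154,"tz":85,"turn":-1.2}]'
python3 -m crank '[{"tx":0,"ty":0,"tz":0,"turn":0},{"tx":0,"ty":0,"tz":0,"turn":0},{"tx":0,"ty":0,"tz":-40,"turn":0},{"tx":0,"ty":0,"tz":-90,"turn":0},{"tx":0,"ty":0,"tz":-100,"turn":0}]' 50
python3 look.py; python3 look.py scene | sed '/dark/,$d'; python3 go.py .44,.28,.17,110 .5244,.0,.15,110 .5244,-.126,.11,110 .5244,-.126,.05,110
```

```text
time: 13.7
position: [0.4288, 0.3765, 0.0811]
tool_rot: [-0.336, 3.12, 0.01]
ft_force: [-10.1, -2.5, 53.3]
grip_width: 0.294
grip_force: 51.7
time: 14.32
position: [0.4287, 0.3725, 0.1775]
tool_rot: [-0.333, 3.121, 0.004]
ft_force: [-0.1, 0.3, -0.3]
grip_width: 0.573
grip_force: 0.0
offcuts rest
((array([ 0.5228, -0.1266]), 20.2, 41, 25), array([0.0505, 0.0543, 0.0589]), 141)
((array([ 0.4777, -0.1488]), 90.5, 45, 5), array([0.0455, 0.0482, 0.0624]), 30)
tub
dark
((array([ 0.6932, -0.3021]), 10.4, 90, 24), array([0.0155, 0.0222, 0.0256]), 274)
((array([0.678 , 0.0842]), 91.3, 86, 25), array([0.0163, 0.0219, 0.0255]), 262)
((array([ 0.6601, -0.0777]), 100.7, 88, 25), array([0.0177, 0.0222, 0.0255]), 267)
((array([0.6031, 0.3216]), 1.4, 89, 22), array([0.0153, 0.0218, 0.0253]), 269)
((array([ 0.5728, -0.017 ]), 97.6, 282, 20), array([0.015 , 0.0189, 0.0226]), 735)
((array([ 0.5058, -0.0257]), 97.7, 282, 84), array([0.023 , 0.0307, 0.0379]), 3077)
((array([0.4568, 0.3431]), 90.0, 141, 74), array([0.2693, 0.4217, 0.5661]), 3772)
((array([0.4507, 0.3951]), 144.9, 55, 29), array([0.5446, 0.5564, 0.5659]), 134)
((array([ 0.4376, -0.0356]), 97.6, 281, 24), array([0.0383, 0.0419, 0.0453]), 898)
offcuts rest
((array([ 0.5226, -0.1266]), 18.7, 41, 24), array([0.0484, 0.0526, 0.0574]), 118)
tub
((array([0.4177, 0.3876]), 101.7, 49, 41), array([0.0271, 0.0477, 0.0633]), 158)
t 14.43 p [0.4278 0.3717 0.1753] yaw 102.2 j [-0.92  0.19  0.17  1.76 -0.03  1.2   1.05] tilt [-0.  0.] F [ 0.2  0.5 -0.7] grip 49.9 0.0
.44,.28,.17,110 -> tx 7 ty -92 tz 5 turn -1.6 | len 92 rows 1.5 turnrows 0.7
.5244,.0,.15,110 -> tx 18 ty -292 tz 20 turn 0.0 | len 293 rows 4.7 turnrows 0.0
.5244,-.126,.11,110 -> tx 43 ty -118 tz 40 turn 0.0 | len 132 rows 2.1 turnrows 0.0
.5244,-.126,.05,110 -> tx 0 ty 0 tz 60 turn 0.0 | len 60 rows 1.0 turnrows 0.0
```

```bash
python3 -m crank '[{"tx":4,"ty":-50,"tz":3,"turn":-0.8},{"tx":7,"ty":-92,"tz":5,"turn":-1.6}]' >/dev/null
python3 -m crank '[{"tx":4,"ty":-60,"tz":4,"turn":0},{"tx":8,"ty":-120,"tz":8,"turn":0},{"tx":12,"ty":-180,"tz":12,"turn":0},{"tx":16,"ty":-240,"tz":16,"turn":0},{"tx":18,"ty":-292,"tz":20,"turn":0}]' >/dev/null
python3 -m crank '[{"tx":20,"ty":-55,"tz":15,"turn":0},{"tx":40,"ty":-108,"tz":30,"turn":0},{"tx":43,"ty":-118,"tz":40,"turn":0},{"tx":43,"ty":-118,"tz":40,"turn":0},{"tx":43,"ty":-118,"tz":40,"turn":0}]' >/dev/null
python3 go.py .524,-.126,.049,110
```

```text
t 15.93 p [ 0.5245 -0.1235  0.1098] yaw 110.3 j [-0.33  0.21  0.57  1.9  -0.13  1.07  2.22] tilt [-0.001  0.001] F [-0.  -0.2  0.9] grip 50.0 0.0
.524,-.126,.049,110 -> tx 1 ty -2 tz 61 turn 0.1 | len 61 rows 1.0 turnrows 0.0
```

```bash
python3 -m crank '[{"tx":1,"ty":-2,"tz":35,"turn":0},{"tx":1,"ty":-2,"tz":61,"turn":0},{"tx":1,"ty":-2,"tz":61,"turn":0}]' >/dev/null
python3 -m crank '[{"tx":0,"ty":0,"tz":0,"turn":0},{"tx":0,"ty":0,"tz":0,"turn":0},{"tx":0,"ty":0,"tz":0,"turn":0},{"tx":0,"ty":0,"tz":-45,"turn":0},{"tx":0,"ty":0,"tz":-100,"turn":0}]' 10 25
python3 -m crank '[{"tx":0,"ty":0,"tz":0,"turn":0},{"tx":0,"ty":0,"tz":0,"turn":0}]' >/dev/null
python3 go.py .49,.08,.17,110 .445,.30,.16,102 .440,.340,.12,102 .440,.340,.09,102
```

```text
time: 16.92
position: [0.5231, -0.1278, 0.1492]
tool_rot: [0.55, -3.089, 0.001]
ft_force: [1.6, 0.2, 0.3]
grip_width: 0.298
grip_force: 25.0
t 17.18 p [ 0.5239 -0.1278  0.1489] yaw 110.2 j [-0.34  0.17  0.59  1.86 -0.1   1.14  2.2 ] tilt [-0.001 -0.   ] F [-0.  -0.5 -1. ] grip 25.5 25.0
.49,.08,.17,110 -> tx -40 ty 207 tz -21 turn 0.0 | len 212 rows 3.4 turnrows 0.0
.445,.30,.16,102 -> tx -34 ty 222 tz 10 turn 1.6 | len 225 rows 3.6 turnrows 0.7
.440,.340,.12,102 -> tx -3 ty 40 tz 40 turn 0.0 | len 57 rows 0.9 turnrows 0.0
.440,.340,.09,102 -> tx 0 ty 0 tz 30 turn 0.0 | len 30 rows 0.5 turnrows 0.0
```

```bash
python3 -m crank '[{"tx":-11,"ty":58,"tz":-10,"turn":0},{"tx":-22,"ty":116,"tz":-21,"turn":0},{"tx":-33,"ty":174,"tz":-21,"turn":0},{"tx":-40,"ty":207,"tz":-21,"turn":0}]' >/dev/null
python3 -m crank '[{"tx":-9,"ty":58,"tz":3,"turn":0.8},{"tx":-18,"ty":116,"tz":6,"turn":1.6},{"tx":-27,"ty":174,"tz":8,"turn":1.6},{"tx":-34,"ty":222,"tz":10,"turn":1.6}]' >/dev/null
python3 -m crank '[{"tx":0,"ty":48,"tz":30,"turn":0},{"tx":0,"ty":48,"tz":55,"turn":0},{"tx":0,"ty":48,"tz":70,"turn":0},{"tx":0,"ty":48,"tz":70,"turn":0}]'
python3 -m crank '[{"tx":0,"ty":0,"tz":0,"turn":0},{"tx":0,"ty":0,"tz":0,"turn":0},{"tx":0,"ty":0,"tz":-50,"turn":0},{"tx":0,"ty":0,"tz":-100,"turn":0},{"tx":0,"ty":0,"tz":-110,"turn":0}]' 45
python3 look.py; python3 look.py scene | sed '/dark/,$d'; cp pics/last.png pics/s2.png
```

```text
time: 18.68
position: [0.4349, 0.3453, 0.0884]
tool_rot: [0.331, -3.121, 0.005]
ft_force: [0.5, -0.6, -0.5]
grip_width: 0.299
grip_force: 25.0
time: 19.3
position: [0.4378, 0.3487, 0.2058]
tool_rot: [-0.332, 3.117, 0.009]
ft_force: [1.5, -0.4, -0.0]
grip_width: 0.517
grip_force: 0.0
offcuts rest
((array([ 0.4776, -0.1486]), 90.7, 44, 5), array([0.0453, 0.0483, 0.064 ]), 30)
tub
dark
((array([ 0.6923, -0.3026]), 10.5, 88, 25), array([0.0157, 0.0218, 0.0256]), 274)
((array([0.6776, 0.0841]), 91.3, 85, 24), array([0.0172, 0.022 , 0.0253]), 260)
((array([ 0.6602, -0.0778]), 101.8, 88, 25), array([0.0167, 0.0219, 0.0253]), 267)
((array([0.6032, 0.3216]), 1.0, 89, 23), array([0.0158, 0.0219, 0.025 ]), 271)
((array([ 0.5728, -0.0169]), 97.6, 282, 20), array([0.0151, 0.0186, 0.0219]), 731)
((array([ 0.5058, -0.0257]), 97.7, 282, 84), array([0.0232, 0.0305, 0.0378]), 3296)
((array([0.4599, 0.2976]), 90.0, 98, 80), array([0.2972, 0.4454, 0.5933]), 4417)
((array([0.4533, 0.3734]), 159.2, 56, 38), array([0.5748, 0.5857, 0.5963]), 188)
((array([ 0.4376, -0.0352]), 97.6, 281, 24), array([0.038 , 0.0419, 0.0456]), 904)
offcuts rest
tub
((array([0.419 , 0.3802]), 6.8, 39, 33), array([0.0264, 0.0454, 0.0629]), 144)
```

View pics/s2.png

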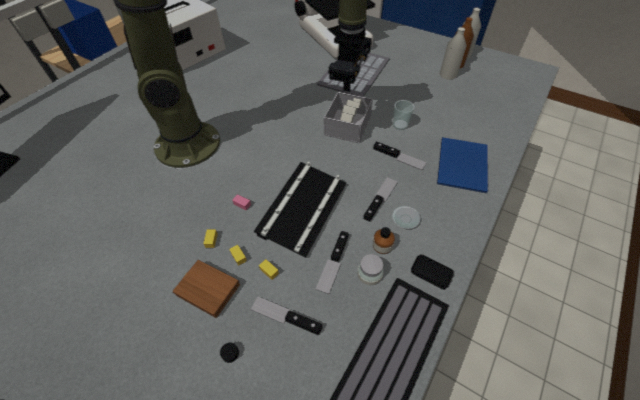

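```bash
python3 go.py .52,.335,.18,91.5 .626,.3225,.10,91.5 .626,.3225,.026,91.5
```

```text
t 19.4 p [0.4365 0.3478 0.2027] yaw 102.2 j [-0.89  0.14  0.19  1.75 -0.03  1.25  1.09] tilt [0.003 0.003] F [-0.1  0.1 -1. ] grip 44.7 0.0
.52,.335,.18,91.5 -> tx -79 ty -30 tz 23 turn 2.1 | len 88 rows 1.4 turnrows 1.0
.626,.3225,.10,91.5 -> tx -105 ty -16 tz 80 turn 0.0 | len 133 rows 2.1 turnrows 0.0
.626,.3225,.026,91.5 -> tx 0 ty 0 tz 74 turn 0.0 | len 74 rows 1.2 turnrows 0.0
```

```bash
python3 -m crank '[{"tx":-45,"ty":-17,"tz":10,"turn":1},{"tx":-79,"ty":-30,"tz":23,"turn":2.1}]' >/dev/null
python3 -m crank '[{"tx":-50,"ty":-8,"tz":30,"turn":0},{"tx":-95,"ty":-14,"tz":65,"turn":0},{"tx":-105,"ty":-16,"tz":80,"turn":0},{"tx":-105,"ty":-16,"tz":80,"turn":0},{"tx":-105,"ty":-16,"tz":80,"turn":0}]' >/dev/null
python3 go.py .626,.3225,.026,91.5
```

```text
t 20.27 p [0.6236 0.323  0.0985] yaw 91.8 j [-0.71  0.53  0.27  1.48 -0.15  1.16  1.19] tilt [0.    0.001] F [ 0.1  0.2 -0.7] grip 44.9 0.0
.626,.3225,.026,91.5 -> tx -2 ty -1 tz 73 turn 0.1 | len 73 rows 1.2 turnrows 0.0
```

```bash
python3 -m crank '[{"tx":-2,"ty":-1,"tz":40,"turn":0},{"tx":-2,"ty":-1,"tz":65,"turn":0},{"tx":-2,"ty":-1,"tz":73,"turn":0},{"tx":-2,"ty":-1,"tz":73,"turn":0}]'
python3 -m crank '[{"tx":0,"ty":0,"tz":0,"turn":0},{"tx":0,"ty":0,"tz":0,"turn":0},{"tx":0,"ty":0,"tz":0,"turn":0},{"tx":0,"ty":0,"tz":-40,"turn":0},{"tx":0,"ty":0,"tz":-90,"turn":0}]' 10 40
python3 -m crank '[{"tx":0,"ty":0,"tz":-20,"turn":0},{"tx":0,"ty":0,"tz":-20,"turn":0}]'
python3 go.py .60,.26,.14,41 .56,.17,.14,-10 .515,.076,.13,-61 .515,.076,.13,-82.5 .515,.076,.075,-82.5
```

```text
time: 20.78
position: [0.6265, 0.3217, 0.0258]
tool_rot: [-0.048, 3.14, 0.002]
ft_force: [-0.4, 0.7, -1.5]
grip_width: 0.518
grip_force: 0.0
time: 21.4
position: [0.6255, 0.3201, 0.1139]
tool_rot: [0.046, -3.138, 0.003]
ft_force: [1.2, -0.0, 0.1]
grip_width: 0.269
grip_force: 40.0
time: 21.65
position: [0.6275, 0.3211, 0.136]
tool_rot: [-0.046, 3.139, 0.002]
ft_force: [0.3, 1.0, -1.9]
grip_width: 0.27
grip_force: 40.0
t 21.65 p [0.6275 0.3211 0.136 ] yaw 91.7 j [-0.71  0.5   0.28  1.44 -0.14  1.22  1.18] tilt [0.003 0.002] F [ 0.3  1.  -1.9] grip 23.5 40.0
.60,.26,.14,41 -> tx 29 ty -60 tz -4 turn 10.1 | len 67 rows 1.1 turnrows 4.7
.56,.17,.14,-10 -> tx -41 ty -90 tz 0 turn 10.2 | len 99 rows 1.6 turnrows 4.8
.515,.076,.13,-61 -> tx -100 ty -28 tz 9 turn 10.2 | len 104 rows 1.7 turnrows 4.8
.515,.076,.13,-82.5 -> tx 0 ty 0 tz 0 turn 4.3 | len 0 rows 0.0 turnrows 2.0
.515,.076,.075,-82.5 -> tx 0 ty 0 tz 55 turn 0.0 | len 55 rows 0.9 turnrows 0.0
```

```bash
python3 -m crank '[{"tx":6,"ty":-12,"tz":-4,"turn":2},{"tx":12,"ty":-24,"tz":-4,"turn":4},{"tx":18,"ty":-36,"tz":-4,"turn":6.1},{"tx":24,"ty":-48,"tz":-4,"turn":8.1},{"tx":29,"ty":-60,"tz":-4,"turn":10.1}]' >/dev/null
python3 -m crank '[{"tx":-8,"ty":-18,"tz":0,"turn":2},{"tx":-16,"ty":-36,"tz":0,"turn":4},{"tx":-24,"ty":-54,"tz":0,"turn":6.1},{"tx":-32,"ty":-72,"tz":0,"turn":8.1},{"tx":-41,"ty":-90,"tz":0,"turn":10.2}]' >/dev/null
python3 -m crank '[{"tx":-20,"ty":-6,"tz":2,"turn":2},{"tx":-40,"ty":-12,"tz":4,"turn":4},{"tx":-60,"ty":-17,"tz":6,"turn":6.1},{"tx":-80,"ty":-22,"tz":8,"turn":8.1},{"tx":-100,"ty":-28,"tz":9,"turn":10.2}]'
python3 -m crank '[{"tx":0,"ty":0,"tz":0,"turn":2},{"tx":0,"ty":0,"tz":0,"turn":4.3},{"tx":0,"ty":0,"tz":0,"turn":4.3},{"tx":0,"ty":0,"tz":0,"turn":4.3},{"tx":0,"ty":0,"tz":0,"turn":4.3}]'
python3 go.py .515,.076,.08,-82.5
python3 - <<'E'
from h import *
im,d,P=cloud("scene");save(cv2.resize(im[80:300,180:450],None,fx=2,fy=2),"pics/h1.png")
E
```

```text
time: 23.52
position: [0.5121, 0.0751, 0.1273]
tool_rot: [3.042, 0.782, -0.006]
ft_force: [0.1, 0.0, -1.2]
grip_width: 0.273
grip_force: 40.0
time: 24.15
position: [0.5138, 0.0761, 0.1292]
tool_rot: [3.134, 0.213, -0.001]
ft_force: [-0.3, -0.3, -0.1]
grip_width: 0.271
grip_force: 40.0
t 24.15 p [0.5138 0.0761 0.1292] yaw -82.2 j [-1.    0.17  0.88  1.94 -0.15  1.1  -1.5 ] tilt [-0.001 -0.   ] F [-0.3 -0.3 -0.1] grip 23.6 40.0
.515,.076,.08,-82.5 -> tx 1 ty 0 tz 49 turn 0.1 | len 49 rows 0.8 turnrows 0.0
```

View pics/h1.png

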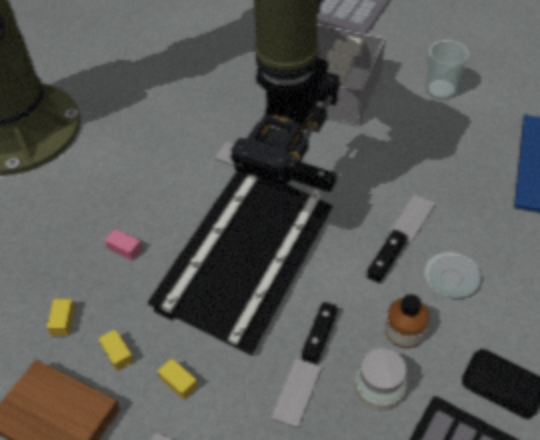

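The scraper is held with its blade toward the robot and its handle end at (320,178), above the space nearest the tub. Next I lower it.

```bash
python3 -m crank '[{"tx":0,"ty":0,"tz":25,"turn":0},{"tx":1,"ty":0,"tz":48,"turn":0},{"tx":1,"ty":0,"tz":48,"turn":0}]'
python3 -m crank '[{"tx":0,"ty":0,"tz":4,"turn":0},{"tx":0,"ty":0,"tz":8,"turn":0},{"tx":0,"ty":0,"tz":12,"turn":0},{"tx":0,"ty":0,"tz":16,"turn":0},{"tx":0,"ty":0,"tz":16,"turn":0}]' 10 8
python3 -m crank '[{"tx":0,"ty":0,"tz":0,"turn":0},{"tx":0,"ty":0,"tz":0,"turn":0},{"tx":0,"ty":0,"tz":-20,"turn":0},{"tx":0,"ty":0,"tz":-70,"turn":0}]' 36 40
python3 look.py;cp pics/last.png pics/t1.png; python3 go.py .70,.07,.16,2 .6766,.108,.10,2 .6766,.108,.026,2
```

```text
time: 24.58
position: [0.5137, 0.0758, 0.0802]
tool_rot: [3.133, 0.211, -0.005]
ft_force: [-0.5, -0.1, -0.7]
grip_width: 0.271
grip_force: 40.0
time: 25.2
position: [0.5149, 0.0762, 0.0654]
tool_rot: [3.135, 0.21, -0.0]
ft_force: [-0.6, 0.8, -0.1]
grip_width: 0.275
grip_force: 8.0
time: 25.7
position: [0.5136, 0.0758, 0.1357]
tool_rot: [3.133, 0.21, -0.006]
ft_force: [0.7, 0.1, 1.4]
grip_width: 0.416
grip_force: 0.0
offcuts rest
((array([ 0.478 , -0.1484]), 89.4, 45, 5), array([0.0467, 0.0494, 0.0637]), 30)
tub
((array([0.4384, 0.3477]), 15.0, 46, 25), array([0.0235, 0.0281, 0.0317]), 163)
dark
((array([ 0.6929, -0.3023]), 9.4, 89, 24), array([0.0152, 0.0219, 0.0253]), 279)
((array([0.6776, 0.0843]), 90.9, 86, 24), array([0.0178, 0.0224, 0.0258]), 257)
((array([ 0.66  , -0.0782]), 101.1, 89, 24), array([0.0177, 0.0219, 0.0252]), 267)
((array([ 0.5104, -0.0559]), 97.7, 223, 154), array([0.0186, 0.0336, 0.5075]), 3469)
((array([0.5373, 0.0799]), 109.5, 64, 56), array([0.4999, 0.5097, 0.5257]), 200)
((array([0.4898, 0.3718]), 102.3, 97, 1), array([0.0188, 0.047 , 0.0723]), 93)
((array([0.4415, 0.104 ]), 7.0, 44, 14), array([0.5405, 0.552 , 0.5626]), 173)
((array([ 0.4416, -0.0651]), 97.6, 221, 24), array([0.0382, 0.0419, 0.0453]), 773)
t 25.75 p [0.5187 0.0759 0.1432] yaw -82.4 j [-1.01  0.16  0.89  1.92 -0.14  1.12 -1.51] tilt [0.008 0.003] F [ 4.  -1.8  4.1] grip 35.7 0.0
.70,.07,.16,2 -> tx 179 ty 30 tz -15 turn -16.9 | len 182 rows 2.9 turnrows 7.9
.6766,.108,.10,2 -> tx 39 ty -22 tz 59 turn 0.0 | len 74 rows 1.2 turnrows 0.0
.6766,.108,.026,2 -> tx 0 ty -1 tz 74 turn 0.0 | len 74 rows 1.2 turnrows 0.0
```

View pics/t1.png

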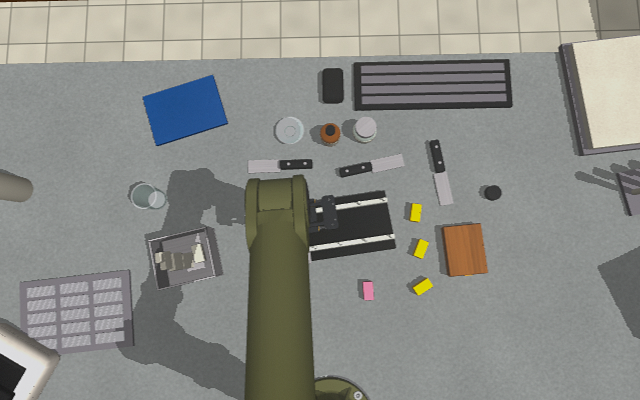

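Four white offcuts show in the tub around (180,258). The arm hides the placed scraper, so I will check it from the next position.

```bash
python3 -m crank '[{"tx":20,"ty":3,"tz":-15,"turn":-2},{"tx":55,"ty":9,"tz":-15,"turn":-4},{"tx":90,"ty":15,"tz":-15,"turn":-6},{"tx":125,"ty":21,"tz":-15,"turn":-8},{"tx":160,"ty":27,"tz":-15,"turn":-10}]' 42 >/dev/null
python3 -m crank '[{"tx":0,"ty":0,"tz":0,"turn":-2},{"tx":0,"ty":0,"tz":0,"turn":-4},{"tx":0,"ty":0,"tz":0,"turn":-6},{"tx":0,"ty":0,"tz":0,"turn":-7},{"tx":0,"ty":0,"tz":0,"turn":-7}]'
python3 go.py .677,.1073,.09,1.5  .677,.1073,.026,1.5
python3 look.py scene
python3 - <<'E'
from h import *
im=cv2.imread("pics/last.png");cv2.imwrite("pics/h2.png",cv2.resize(im[80:300,180:450],None,fx=2,fy=2))
E
```

```text
time: 27.0
position: [0.6777, 0.0707, 0.1521]
tool_rot: [2.169, 2.271, 0.002]
ft_force: [0.5, -0.1, 0.0]
grip_width: 0.485
grip_force: 0.0
t 27.0 p [0.6777 0.0707 0.1521] yaw 2.6 j [-0.57  0.48  0.58  1.5  -0.27  1.24  0.09] tilt [0.002 0.   ] F [ 0.5 -0.1  0. ] grip 42.2 0.0
.677,.1073,.09,1.5 -> tx 37 ty 1 tz 62 turn 0.2 | len 72 rows 1.2 turnrows 0.1
.677,.1073,.026,1.5 -> tx 0 ty 0 tz 64 turn 0.0 | len 64 rows 1.0 turnrows 0.0
offcuts rest
((array([0.481 , 0.0717]), 107.0, 27, 16), array([0.0449, 0.0467, 0.0488]), 35)
tub
((array([0.4182, 0.3768]), 9.4, 37, 31), array([0.0262, 0.0398, 0.0569]), 121)
dark
((array([0.6098, 0.2176]), 84.9, 380, 310), array([0.2243, 0.4879, 0.5595]), 9092)
((array([ 0.5083, -0.0251]), 94.1, 292, 168), array([0.0163, 0.0296, 0.0471]), 3527)
((array([0.6773, 0.0834]), 91.3, 89, 25), array([0.015 , 0.0207, 0.0234]), 210)
((array([ 0.6598, -0.0791]), 102.6, 89, 24), array([0.0154, 0.0206, 0.0233]), 253)
((array([ 0.5022, -0.3544]), 93.1, 99, 6), array([0.0131, 0.022 , 0.0278]), 122)
((array([ 0.6931, -0.3024]), 9.6, 90, 25), array([0.0158, 0.0205, 0.0231]), 386)
```

View pics/h2.png

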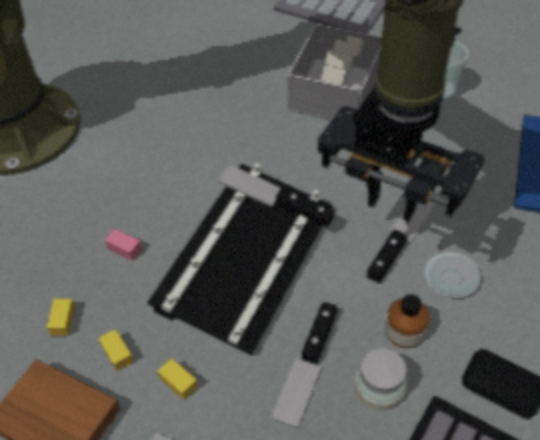

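The first scraper lies in its space, with its blade on the upper rail at (248,185) and its handle on the lower rail at (305,203). Now the second.

```bash
python3 -m crank '[{"tx":20,"ty":1,"tz":30,"turn":0.2},{"tx":37,"ty":1,"tz":62,"turn":0.2},{"tx":37,"ty":1,"tz":62,"turn":0.2},{"tx":37,"ty":1,"tz":62,"turn":0.2},{"tx":37,"ty":1,"tz":62,"turn":0.2}]' >/dev/null
python3 go.py .677,.1073,.026,1.5
```

```text
t 27.68 p [0.6778 0.1063 0.0907] yaw 1.6 j [-0.6   0.54  0.55  1.54 -0.3   1.14  0.04] tilt [ 0.003 -0.   ] F [ 0.8 -0.6  0.1] grip 41.7 0.0
.677,.1073,.026,1.5 -> tx 1 ty -1 tz 65 turn 0.0 | len 65 rows 1.0 turnrows 0.0
```

```bash
python3 -m crank '[{"tx":1,"ty":-1,"tz":35,"turn":0},{"tx":1,"ty":-1,"tz":58,"turn":0},{"tx":1,"ty":-1,"tz":65,"turn":0},{"tx":1,"ty":-1,"tz":65,"turn":0}]' >/dev/null
python3 -m crank '[{"tx":0,"ty":0,"tz":0,"turn":0},{"tx":0,"ty":0,"tz":0,"turn":0},{"tx":0,"ty":0,"tz":0,"turn":0},{"tx":0,"ty":0,"tz":-40,"turn":0},{"tx":0,"ty":0,"tz":-90,"turn":0}]' 10 40
python3 -m crank '[{"tx":0,"ty":0,"tz":-25,"turn":0},{"tx":0,"ty":0,"tz":-25,"turn":0},{"tx":0,"ty":0,"tz":-25,"turn":0}]'
python3 go.py .60,.06,.14,50 .525,.0103,.14,97.5 .525,.0103,.08,97.5
```

```text
time: 28.8
position: [0.6741, 0.1088, 0.1129]
tool_rot: [-2.187, -2.252, 0.005]
ft_force: [1.5, 0.7, -1.4]
grip_width: 0.272
grip_force: 40.0
time: 29.18
position: [0.6744, 0.1089, 0.1368]
tool_rot: [-2.187, -2.253, 0.003]
ft_force: [0.4, -0.1, -1.7]
grip_width: 0.269
grip_force: 40.0
t 29.18 p [0.6744 0.1089 0.1368] yaw 1.7 j [-0.61  0.5   0.57  1.5  -0.28  1.22  0.02] tilt [-0.003 -0.   ] F [ 0.4 -0.1 -1.7] grip 23.4 40.0
.60,.06,.14,50 -> tx -47 ty -76 tz -3 turn -9.7 | len 89 rows 1.4 turnrows 4.5
.525,.0103,.14,97.5 -> tx 26 ty -86 tz 0 turn -9.5 | len 90 rows 1.4 turnrows 4.4
.525,.0103,.08,97.5 -> tx 0 ty 0 tz 60 turn 0.0 | len 60 rows 1.0 turnrows 0.0
```

```bash
python3 -m crank '[{"tx":-9,"ty":-15,"tz":-3,"turn":-2},{"tx":-18,"ty":-30,"tz":-3,"turn":-4},{"tx":-27,"ty":-45,"tz":-3,"turn":-6},{"tx":-37,"ty":-60,"tz":-3,"turn":-8},{"tx":-47,"ty":-76,"tz":-3,"turn":-9.7}]' >/dev/null
python3 -m crank '[{"tx":5,"ty":-17,"tz":0,"turn":-2},{"tx":10,"ty":-34,"tz":0,"turn":-4},{"tx":15,"ty":-51,"tz":0,"turn":-6},{"tx":20,"ty":-68,"tz":0,"turn":-8},{"tx":26,"ty":-86,"tz":0,"turn":-9.5}]' >/dev/null
python3 -m crank '[{"tx":0,"ty":0,"tz":0,"turn":0},{"tx":0,"ty":0,"tz":0,"turn":0},{"tx":0,"ty":0,"tz":0,"turn":0},{"tx":0,"ty":0,"tz":0,"turn":0}]'
python3 go.py .525,.0103,.08,97.5
```

```text
time: 30.92
position: [0.5261, 0.0106, 0.1414]
tool_rot: [0.211, -3.134, 0.0]
ft_force: [0.0, 0.2, -1.8]
grip_width: 0.273
grip_force: 40.0
t 30.93 p [0.5261 0.0106 0.1414] yaw 97.7 j [-0.42  0.13  0.38  1.9  -0.05  1.12  1.68] tilt [-0. -0.] F [ 0.   0.2 -1.8] grip 23.8 40.0
.525,.0103,.08,97.5 -> tx 1 ty 0 tz 61 turn 0.0 | len 61 rows 1.0 turnrows 0.0
```

```bash
python3 -m crank '[{"tx":1,"ty":0,"tz":30,"turn":0},{"tx":1,"ty":0,"tz":58,"turn":0},{"tx":1,"ty":0,"tz":61,"turn":0}]' >/dev/null
python3 -m crank '[{"tx":0,"ty":0,"tz":4,"turn":0},{"tx":0,"ty":0,"tz":8,"turn":0},{"tx":0,"ty":0,"tz":12,"turn":0},{"tx":0,"ty":0,"tz":16,"turn":0},{"tx":0,"ty":0,"tz":16,"turn":0}]' 10 8
python3 -m crank '[{"tx":0,"ty":0,"tz":0,"turn":0},{"tx":0,"ty":0,"tz":0,"turn":0},{"tx":0,"ty":0,"tz":-20,"turn":0},{"tx":0,"ty":0,"tz":-75,"turn":0}]' 36 40
python3 -m crank '[{"tx":0,"ty":0,"tz":-5,"turn":0},{"tx":0,"ty":0,"tz":-5,"turn":0}]' >/dev/null
python3 go.py .59,-.05,.15,50 .6648,-.1027,.15,11.2 .6648,-.1027,.09,11.2
```

```text
time: 31.92
position: [0.5248, 0.01, 0.0644]
tool_rot: [0.21, -3.134, -0.0]
ft_force: [0.9, 0.1, -1.4]
grip_width: 0.276
grip_force: 8.0
time: 32.42
position: [0.5225, 0.01, 0.1379]
tool_rot: [0.21, -3.128, 0.001]
ft_force: [0.8, 1.0, -0.0]
grip_width: 0.409
grip_force: 0.0
t 32.67 p [0.525  0.0102 0.1449] yaw 97.7 j [-0.42  0.13  0.38  1.9  -0.05  1.13  1.68] tilt [0.001 0.001] F [ 0.   0.1 -1.1] grip 36.1 0.0
.59,-.05,.15,50 -> tx -56 ty -68 tz -5 turn 9.5 | len 88 rows 1.4 turnrows 4.4
.6648,-.1027,.15,11.2 -> tx -92 ty 8 tz 0 turn 7.8 | len 92 rows 1.5 turnrows 3.6
.6648,-.1027,.09,11.2 -> tx 0 ty -1 tz 60 turn -0.0 | len 60 rows 1.0 turnrows 0.0
```

```bash
python3 -m crank '[{"tx":-11,"ty":-14,"tz":-5,"turn":2},{"tx":-22,"ty":-28,"tz":-5,"turn":4},{"tx":-33,"ty":-42,"tz":-5,"turn":6},{"tx":-44,"ty":-56,"tz":-5,"turn":8},{"tx":-56,"ty":-68,"tz":-5,"turn":9.5}]' 42 >/dev/null
python3 -m crank '[{"tx":-23,"ty":2,"tz":0,"turn":2},{"tx":-46,"ty":4,"tz":0,"turn":4},{"tx":-69,"ty":6,"tz":0,"turn":6},{"tx":-92,"ty":8,"tz":0,"turn":7.8},{"tx":-92,"ty":8,"tz":0,"turn":7.8}]' >/dev/null
python3 -m crank '[{"tx":0,"ty":0,"tz":20,"turn":0},{"tx":0,"ty":0,"tz":20,"turn":0},{"tx":0,"ty":0,"tz":20,"turn":0}]' >/dev/null
python3 look.py;  python3 look.py scene
python3 - <<'E'
from h import *
im=cv2.imread("pics/last.png");cv2.imwrite("pics/h3.png",cv2.resize(im[80:360,180:450],None,fx=2,fy=2))
E
python3 go.py .6648,-.1027,.09,11.2 .6648,-.1027,.027,11.2
```

```text
offcuts rest
((array([0.4899, 0.0171]), 161.0, 29, 13), array([0.0442, 0.0475, 0.0499]), 47)
((array([0.4854, 0.0705]), 89.2, 34, 19), array([0.0427, 0.0471, 0.0499]), 100)
tub
((array([0.4376, 0.3489]), 16.9, 46, 25), array([0.025 , 0.0283, 0.0317]), 151)
dark
((array([0.5992, 0.0294]), 161.5, 347, 152), array([0.0195, 0.2045, 0.5999]), 3237)
((array([ 0.693 , -0.3024]), 8.9, 90, 24), array([0.0159, 0.022 , 0.0256]), 278)
((array([0.4681, 0.3048]), 12.6, 77, 2), array([0.0214, 0.053 , 0.0715]), 126)
((array([0.4899, 0.3716]), 102.5, 98, 1), array([0.0156, 0.0443, 0.0733]), 83)
((array([ 0.4497, -0.1227]), 97.3, 105, 24), array([0.0384, 0.0424, 0.0472]), 89)
offcuts rest
((array([0.481, 0.071]), 104.3, 30, 15), array([0.0431, 0.0464, 0.0491]), 35)
tub
dark
((array([0.5716, 0.0987]), 94.9, 526, 329), array([0.0228, 0.4105, 0.5713]), 12293)
((array([ 0.5025, -0.3543]), 94.9, 99, 4), array([0.013 , 0.0217, 0.028 ]), 124)
((array([ 0.6932, -0.3029]), 9.8, 89, 25), array([0.016 , 0.0207, 0.0235]), 384)
t 34.4 p [ 0.6653 -0.1023  0.13  ] yaw 11.2 j [-0.34  0.49  0.61  1.54 -0.29  1.2   0.52] tilt [0.001 0.   ] F [-0.  -0.5  0.6] grip 41.9 0.0
.6648,-.1027,.09,11.2 -> tx 0 ty -1 tz 40 turn 0.0 | len 40 rows 0.6 turnrows 0.0
.6648,-.1027,.027,11.2 -> tx 0 ty 0 tz 63 turn 0.0 | len 63 rows 1.0 turnrows 0.0
```

View pics/h3.png

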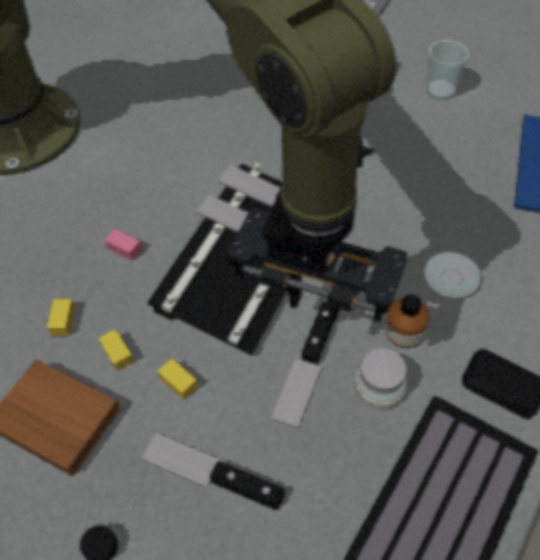

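The second blade is on the upper rail at (222,210), next to the first, and the third handle is under the gripper at (322,335). I'll grip it now.

```bash
python3 -m crank '[{"tx":0,"ty":-1,"tz":50,"turn":0},{"tx":0,"ty":-1,"tz":92,"turn":0},{"tx":0,"ty":-1,"tz":103,"turn":0},{"tx":0,"ty":-1,"tz":103,"turn":0}]'
python3 -m crank '[{"tx":0,"ty":0,"tz":0,"turn":0},{"tx":0,"ty":0,"tz":0,"turn":0},{"tx":0,"ty":0,"tz":0,"turn":0},{"tx":0,"ty":0,"tz":-40,"turn":0},{"tx":0,"ty":0,"tz":-90,"turn":0}]' 10 40
python3 -m crank '[{"tx":0,"ty":0,"tz":-25,"turn":0},{"tx":0,"ty":0,"tz":-25,"turn":0},{"tx":0,"ty":0,"tz":-25,"turn":0}]'
python3 go.py .60,-.08,.14,-36 .5333,-.0551,.14,-82.5 .5333,-.0551,.08,-82.5
```

```text
time: 34.9
position: [0.6645, -0.1029, 0.027]
tool_rot: [1.994, 2.427, 0.0]
ft_force: [-0.1, -0.5, 0.3]
grip_width: 0.484
grip_force: 0.0
time: 35.52
position: [0.6631, -0.1025, 0.1163]
tool_rot: [-1.993, -2.425, 0.003]
ft_force: [0.6, -0.2, -0.2]
grip_width: 0.269
grip_force: 40.0
time: 35.9
position: [0.6633, -0.1024, 0.14]
tool_rot: [-1.993, -2.426, 0.001]
ft_force: [-0.8, 0.9, -1.6]
grip_width: 0.268
grip_force: 40.0
t 35.9 p [ 0.6633 -0.1024  0.14  ] yaw 11.2 j [-0.34  0.48  0.62  1.53 -0.29  1.22  0.51] tilt [-0.002  0.001] F [-0.8  0.9 -1.6] grip 23.3 40.0
.60,-.08,.14,-36 -> tx 34 ty -58 tz 0 turn 9.4 | len 67 rows 1.1 turnrows 4.4
.5333,-.0551,.14,-82.5 -> tx -18 ty -69 tz 0 turn 9.3 | len 71 rows 1.1 turnrows 4.3
.5333,-.0551,.08,-82.5 -> tx 0 ty 1 tz 60 turn 0.0 | len 60 rows 1.0 turnrows 0.0
```

```bash
python3 -m crank '[{"tx":7,"ty":-12,"tz":0,"turn":2},{"tx":14,"ty":-24,"tz":0,"turn":4},{"tx":21,"ty":-36,"tz":0,"turn":6},{"tx":28,"ty":-48,"tz":0,"turn":8},{"tx":34,"ty":-58,"tz":0,"turn":9.4}]' >/dev/null
python3 -m crank '[{"tx":-4,"ty":-14,"tz":0,"turn":2},{"tx":-8,"ty":-28,"tz":0,"turn":4},{"tx":-12,"ty":-42,"tz":0,"turn":6},{"tx":-16,"ty":-56,"tz":0,"turn":8},{"tx":-18,"ty":-69,"tz":0,"turn":9.3}]' >/dev/null
python3 -m crank '[{"tx":0,"ty":0,"tz":0,"turn":0},{"tx":0,"ty":0,"tz":0,"turn":0},{"tx":0,"ty":0,"tz":0,"turn":0},{"tx":0,"ty":0,"tz":0,"turn":0}]'
python3 go.py .5333,-.0551,.079,-82.5
```

```text
time: 37.65
position: [0.5344, -0.0553, 0.1415]
tool_rot: [3.134, 0.21, -0.0]
ft_force: [-0.3, -0.2, -1.9]
grip_width: 0.27
grip_force: 40.0
t 37.65 p [ 0.5344 -0.0553  0.1415] yaw -82.3 j [-0.83  0.23  1.    1.88 -0.22  1.14 -1.19] tilt [ 0. -0.] F [-0.3 -0.2 -1.9] grip 23.5 40.0
.5333,-.0551,.079,-82.5 -> tx -1 ty 0 tz 62 turn 0.0 | len 62 rows 1.0 turnrows 0.0
```

```bash
python3 -m crank '[{"tx":-1,"ty":0,"tz":30,"turn":0},{"tx":-1,"ty":0,"tz":58,"turn":0},{"tx":-1,"ty":0,"tz":62,"turn":0}]' >/dev/null
python3 -m crank '[{"tx":0,"ty":0,"tz":4,"turn":0},{"tx":0,"ty":0,"tz":8,"turn":0},{"tx":0,"ty":0,"tz":12,"turn":0},{"tx":0,"ty":0,"tz":16,"turn":0},{"tx":0,"ty":0,"tz":16,"turn":0}]' 10 8
python3 -m crank '[{"tx":0,"ty":0,"tz":0,"turn":0},{"tx":0,"ty":0,"tz":0,"turn":0},{"tx":0,"ty":0,"tz":-20,"turn":0},{"tx":0,"ty":0,"tz":-75,"turn":0}]' 36 40
python3 -m crank '[{"tx":0,"ty":0,"tz":-5,"turn":0},{"tx":0,"ty":0,"tz":-5,"turn":0}]' >/dev/null
python3 go.py .668,-.3066,.14,-80.7 .668,-.3066,.09,-80.7
```

```text
time: 38.65
position: [0.5336, -0.055, 0.0637]
tool_rot: [-3.134, -0.21, -0.001]
ft_force: [0.6, 0.3, 0.1]
grip_width: 0.276
grip_force: 8.0
time: 39.15
position: [0.5315, -0.055, 0.1385]
tool_rot: [3.134, 0.21, -0.007]
ft_force: [0.6, 2.3, 1.3]
grip_width: 0.412
grip_force: 0.0
t 39.4 p [ 0.5337 -0.0548  0.1446] yaw -82.3 j [-0.84  0.23  1.01  1.88 -0.21  1.14 -1.19] tilt [0.002 0.001] F [-0.5  0.1 -0. ] grip 35.8 0.0
.668,-.3066,.14,-80.7 -> tx 99 ty 267 tz 5 turn -0.3 | len 285 rows 4.6 turnrows 0.1
.668,-.3066,.09,-80.7 -> tx 0 ty 1 tz 50 turn -0.0 | len 50 rows 0.8 turnrows 0.0
```

```bash
python3 -m crank '[{"tx":20,"ty":54,"tz":1,"turn":0},{"tx":40,"ty":108,"tz":2,"turn":0},{"tx":60,"ty":162,"tz":3,"turn":0},{"tx":80,"ty":216,"tz":4,"turn":0},{"tx":99,"ty":267,"tz":5,"turn":-0.3}]' 42 >/dev/null
python3 -m crank '[{"tx":0,"ty":1,"tz":20,"turn":0},{"tx":0,"ty":1,"tz":20,"turn":0},{"tx":0,"ty":1,"tz":20,"turn":0},{"tx":0,"ty":1,"tz":20,"turn":0}]' >/dev/null
python3 go.py .668,-.3066,.026,-80.7
python3 look.py;  python3 look.py scene |grep -A9 dark
python3 - <<'E'
from h import *
im=cv2.imread("pics/last.png");cv2.imwrite("pics/h4.png",cv2.resize(im[80:360,180:450],None,fx=2,fy=2))
E
```

```text
t 40.52 p [ 0.6679 -0.3056  0.1194] yaw -80.7 j [-0.16  0.72  0.87  1.38 -0.55  1.3  -0.67] tilt [0.001 0.001] F [0.3 0.3 0.8] grip 42.0 0.0
.668,-.3066,.026,-80.7 -> tx 0 ty 1 tz 93 turn 0.0 | len 93 rows 1.5 turnrows 0.0
offcuts rest
((array([ 0.4933, -0.0608]), 8.0, 38, 35), array([0.0447, 0.0488, 0.0531]), 188)
((array([0.4896, 0.005 ]), 89.5, 34, 29), array([0.044 , 0.0474, 0.052 ]), 144)
((array([0.4853, 0.0705]), 89.6, 35, 18), array([0.0433, 0.0466, 0.0508]), 98)
tub
((array([0.4385, 0.3494]), 18.2, 47, 25), array([0.0246, 0.0283, 0.0315]), 153)
dark
((array([ 0.5428, -0.1076]), 109.5, 467, 207), array([0.0194, 0.0606, 0.5917]), 6748)
((array([0.4627, 0.3031]), 12.5, 87, 3), array([0.0167, 0.0463, 0.0692]), 189)
((array([ 0.4382, -0.0362]), 95.9, 27, 24), array([0.0384, 0.0418, 0.0453]), 94)
((array([0.4314, 0.0296]), 89.6, 29, 21), array([0.0382, 0.0419, 0.0444]), 88)
dark
((array([ 0.5551, -0.152 ]), 112.0, 566, 234), array([0.0218, 0.4037, 0.5725]), 12001)
((array([0.481 , 0.3409]), 63.0, 142, 69), array([0.0166, 0.0488, 0.0758]), 453)
((array([ 0.502, -0.354]), 94.5, 99, 5), array([0.0128, 0.0216, 0.028 ]), 125)
```

View pics/h4.png

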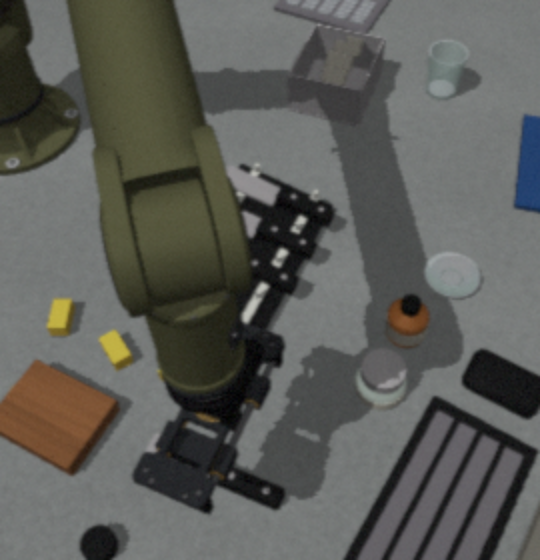

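Three handles lie side by side on the lower rail. The fourth scraper's handle at (262,490) is where I expected it, under the gripper.

```bash
python3 -m crank '[{"tx":0,"ty":1,"tz":45,"turn":0},{"tx":0,"ty":1,"tz":85,"turn":0},{"tx":0,"ty":1,"tz":93,"turn":0},{"tx":0,"ty":1,"tz":93,"turn":0}]'
python3 -m crank '[{"tx":0,"ty":0,"tz":0,"turn":0},{"tx":0,"ty":0,"tz":0,"turn":0},{"tx":0,"ty":0,"tz":0,"turn":0},{"tx":0,"ty":0,"tz":-40,"turn":0},{"tx":0,"ty":0,"tz":-90,"turn":0}]' 10 40
python3 -m crank '[{"tx":0,"ty":0,"tz":-25,"turn":0},{"tx":0,"ty":0,"tz":-25,"turn":0},{"tx":0,"ty":0,"tz":-25,"turn":0}]'
python3 go.py .5419,-.1205,.14,-82.5 .5419,-.1205,.078,-82.5
```

```text
time: 41.12
position: [0.6677, -0.3083, 0.0264]
tool_rot: [3.131, 0.252, 0.001]
ft_force: [-0.2, -0.8, 1.4]
grip_width: 0.487
grip_force: 0.0
time: 41.75
position: [0.6664, -0.3077, 0.115]
tool_rot: [-3.13, -0.251, 0.004]
ft_force: [0.2, -0.3, -1.6]
grip_width: 0.271
grip_force: 40.0
time: 42.12
position: [0.6667, -0.3077, 0.1388]
tool_rot: [-3.13, -0.251, 0.003]
ft_force: [0.3, 0.1, -2.2]
grip_width: 0.271
grip_force: 40.0
t 42.12 p [ 0.6667 -0.3077  0.1388] yaw -80.8 j [-0.16  0.7   0.88  1.35 -0.54  1.33 -0.68] tilt [-0.002  0.001] F [ 0.3  0.1 -2.2] grip 23.6 40.0
.5419,-.1205,.14,-82.5 -> tx -93 ty -205 tz -1 turn 0.3 | len 225 rows 3.6 turnrows 0.1
.5419,-.1205,.078,-82.5 -> tx 0 ty 0 tz 62 turn 0.0 | len 62 rows 1.0 turnrows 0.0
```

```bash
python3 -m crank '[{"tx":-22,"ty":-48,"tz":-1,"turn":0.3},{"tx":-44,"ty":-96,"tz":-1,"turn":0.3},{"tx":-66,"ty":-144,"tz":-1,"turn":0.3},{"tx":-84,"ty":-184,"tz":-1,"turn":0.3},{"tx":-93,"ty":-205,"tz":-1,"turn":0.3}]' >/dev/null
python3 -m crank '[{"tx":0,"ty":0,"tz":0,"turn":0},{"tx":0,"ty":0,"tz":0,"turn":0},{"tx":0,"ty":0,"tz":0,"turn":0},{"tx":0,"ty":0,"tz":0,"turn":0}]'
python3 go.py .5419,-.1205,.078,-82.5
```

```text
time: 43.25
position: [0.5429, -0.122, 0.1415]
tool_rot: [3.134, 0.208, -0.0]
ft_force: [-1.6, 0.1, -1.4]
grip_width: 0.27
grip_force: 40.0
t 43.25 p [ 0.5429 -0.122   0.1415] yaw -82.4 j [-0.72  0.31  1.05  1.84 -0.29  1.16 -1.01] tilt [-0.    -0.001] F [-1.6  0.1 -1.4] grip 23.5 40.0
.5419,-.1205,.078,-82.5 -> tx -1 ty -2 tz 63 turn 0.0 | len 63 rows 1.0 turnrows 0.0
```

```bash
python3 -m crank '[{"tx":-1,"ty":-2,"tz":30,"turn":0},{"tx":-1,"ty":-2,"tz":58,"turn":0},{"tx":-1,"ty":-2,"tz":63,"turn":0}]' >/dev/null
python3 -m crank '[{"tx":0,"ty":0,"tz":4,"turn":0},{"tx":0,"ty":0,"tz":8,"turn":0},{"tx":0,"ty":0,"tz":12,"turn":0},{"tx":0,"ty":0,"tz":16,"turn":0},{"tx":0,"ty":0,"tz":16,"turn":0}]' 10 8
python3 -m crank '[{"tx":0,"ty":0,"tz":0,"turn":0},{"tx":0,"ty":0,"tz":0,"turn":0},{"tx":0,"ty":0,"tz":-20,"turn":0},{"tx":0,"ty":0,"tz":-75,"turn":0}]' 36 40
python3 -m crank '[{"tx":0,"ty":0,"tz":-45,"turn":0},{"tx":0,"ty":0,"tz":-45,"turn":0}]' >/dev/null
python3 go.py .46,-.30,.20,-82.5 .30,-.50,.22,-82.5
```

```text
time: 44.25
position: [0.542, -0.119, 0.0627]
tool_rot: [3.134, 0.21, 0.001]
ft_force: [0.2, 0.1, -0.3]
grip_width: 0.276
grip_force: 8.0
time: 44.75
position: [0.5399, -0.1186, 0.1374]
tool_rot: [3.134, 0.21, -0.007]
ft_force: [1.3, 0.6, 1.3]
grip_width: 0.411
grip_force: 0.0
t 45.0 p [ 0.5441 -0.1201  0.1873] yaw -82.3 j [-0.77  0.25  1.09  1.79 -0.24  1.23 -1.06] tilt [0.008 0.001] F [-0.5 -0.6 -0. ] grip 36.1 0.0
.46,-.30,.20,-82.5 -> tx -107 ty 167 tz -13 turn 0.0 | len 199 rows 3.2 turnrows 0.0
.30,-.50,.22,-82.5 -> tx -185 ty 177 tz -22 turn 0.0 | len 257 rows 4.1 turnrows 0.0
```

```bash
python3 -m crank '[{"tx":-32,"ty":50,"tz":-4,"turn":0},{"tx":-64,"ty":100,"tz":-8,"turn":0},{"tx":-96,"ty":150,"tz":-12,"turn":0},{"tx":-107,"ty":167,"tz":-13,"turn":0}]' >/dev/null
python3 -m crank '[{"tx":-42,"ty":40,"tz":-5,"turn":0},{"tx":-84,"ty":80,"tz":-10,"turn":0},{"tx":-126,"ty":120,"tz":-15,"turn":0},{"tx":-168,"ty":160,"tz":-20,"turn":0},{"tx":-185,"ty":177,"tz":-22,"turn":0}]'
python3 -m crank '[{"tx":0,"ty":0,"tz":0,"turn":0},{"tx":0,"ty":0,"tz":0,"turn":0},{"tx":0,"ty":0,"tz":0,"turn":0},{"tx":0,"ty":0,"tz":0,"turn":0}]' >/dev/null
python3 look.py
python3 - <<'E'
from h import *
im=cv2.imread("pics/last.png");cv2.imwrite("pics/f1.png",cv2.resize(im[100:300,130:450],None,fx=2.5,fy=2.5))
im,d,P=cloud("scene");save(cv2.resize(im[80:300,180:450],None,fx=2.5,fy=2.5),"pics/f2.png")
E
```

```text
time: 46.12
position: [0.2939, -0.5016, 0.218]
tool_rot: [3.134, 0.201, -0.002]
ft_force: [0.5, 1.2, -0.3]
grip_width: 0.417
grip_force: 0.0
offcuts rest
((array([ 0.4971, -0.1312]), 8.1, 50, 46), array([0.0444, 0.0492, 0.0537]), 248)
((array([ 0.4934, -0.0606]), 6.3, 38, 35), array([0.0441, 0.0485, 0.053 ]), 185)
((array([0.4886, 0.005 ]), 96.7, 34, 28), array([0.0442, 0.0477, 0.0509]), 144)
((array([0.4852, 0.0706]), 89.7, 34, 19), array([0.0434, 0.047 , 0.0501]), 99)
tub
((array([0.4238, 0.3747]), 117.0, 93, 50), array([0.0242, 0.0337, 0.0627]), 494)
dark
((array([ 0.5309, -0.0221]), 97.5, 284, 136), array([0.0181, 0.0324, 0.0594]), 3398)
((array([ 0.4559, -0.1641]), 0.8, 24, 23), array([0.038 , 0.0416, 0.0455]), 81)
((array([ 0.4469, -0.1011]), 97.8, 26, 25), array([0.038 , 0.042 , 0.0463]), 100)
((array([ 0.4377, -0.0358]), 97.6, 27, 24), array([0.0381, 0.0419, 0.0449]), 101)
((array([0.4314, 0.0296]), 89.6, 29, 21), array([0.0391, 0.0419, 0.0459]), 91)
```

View pics/f1.png

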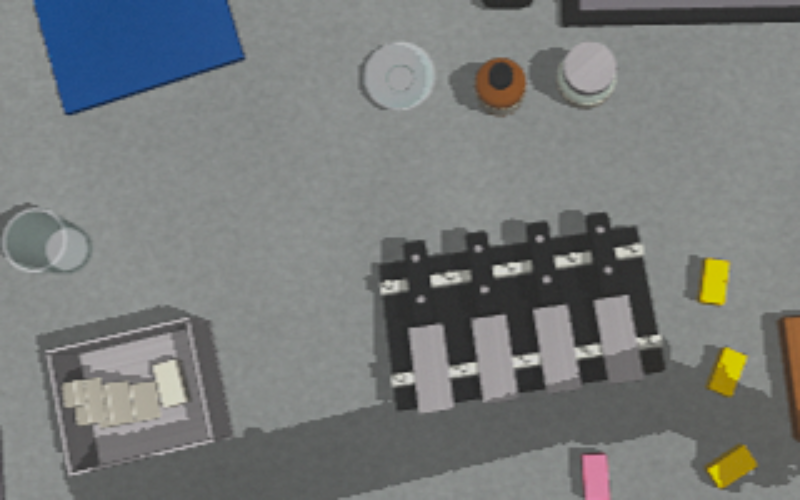

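View pics/f2.png

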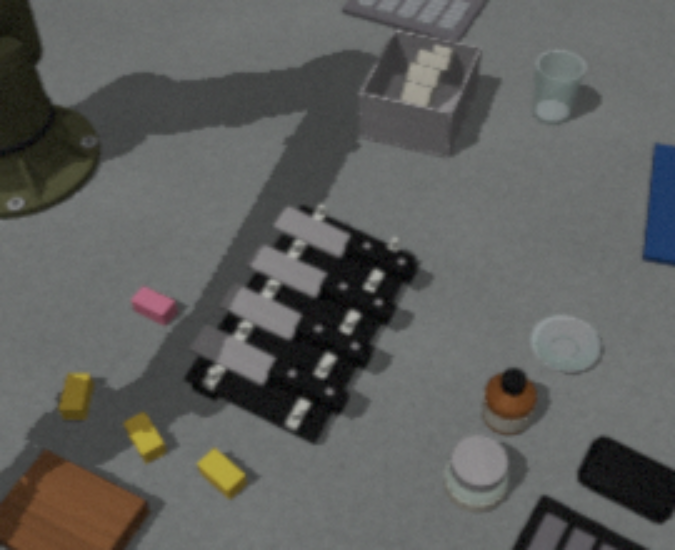

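The final views show all four scrapers straight in their own spaces, with handles on the lower rail and blades on the upper. The offcuts are in the tub at about (120,395), and the bystanders haven't moved.

```bash
python3 -c "
from bench import ctrl
print(ctrl.close_job())"
```

```text
the job is handed in; nothing more can be done
None
```

Handed in: all four white offcuts went into the waste tub first, then all four scrapers were laid in their own spaces on the rest (handle low, blade high), with the other bench items untouched.

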